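# Prop a slotted-upright bracket with a screw jack

## Task

Get the little press stand ready for pressing bearings: set the screw jack on the table in front of the slotted upright, crank towards you, then hook the bracket's two tabs into the upright's two uppermost slots above the jack and push it down until it locks. Then wind the jack up by its crank knob until the platform just touches the underside of the bracket's arm, without lifting it; leave the other things on the table where they are.

Things in the scene. Friction and masses are not known exactly. Their poses are not given: they have to be found in the camera images.
- jack: Loose aluminium screw jack (0.8 kg): diamond links between a base plate and an equal platform, 90 mm (its x) by 60 mm (its y), with 16 mm skirts folded down along the platform's long sides. Origin: centre of the base's underside, z up; the crank stands out on the -x side. It can be carried by the platform, pinched across the 60 mm; the screw is self-locking, so the height stays.
- jack_top (a point): Centre of the jack platform's flat upper face, 100 mm above the jack's origin at jack_crank = 0; it rises 8 mm per turn of the crank (1.273 mm per rad).
- jack_axis (a point): Point on the crank's axis, level with the middle of the knob's length: 118 mm from the jack's origin along the jack's -x, always at half the height of the platform's top (rises half as fast as the platform).
- jack_knob (a point): Middle of the crank's black round knob, 13 mm thick, 34 mm long, parallel to the jack's x, running on a circle of 24 mm radius about jack_axis, in front of a 62 mm handwheel. The knob revolves freely on its pin: a gripper pointing down with the fingers closing along the jack's y can hold it and lead it round without turning. Its front end is 134 mm from the jack's origin.
- jack_crank (a joint): Angle of the crank, rad, 0 to 31; the knob is above the axis at 0 and at each full turn. Growing = clockwise seen from the crank's side (from the top towards the jack's -y) = the platform rises. Friction about 0.035 N m; it stays where it is left.
- bracket: Loose steel bracket, about 0.2 kg, standing on its underside. A channel arm 125 mm long, 24 mm wide, 26 mm high runs along its -x from a back plate 4 mm thick, 32 mm wide, 80 mm high (two thin sloping stiffeners reach 38 mm out from it above the arm). Origin: middle of the lower edge of the back plate's rear face; z up, +x to the tabs. Pinch the arm across its width from above.
- bracket_upper_tab (a point): Underside of the upper tab's neck in the rear face of the back plate, 62 mm above the bracket's underside. Each tab is 5 mm wide: a neck 10 mm high and, behind it, a lip that hangs 10 mm below the neck and ends 10.6 mm behind the rear face.
- bracket_lower_tab (a point): Underside of the lower tab's neck (a tab of the same shape) in the rear face of the back plate, 18 mm above the bracket's underside.
- bracket_tip (a point): Underside of the bracket's arm at its free end, 125 mm from the rear face along the bracket's -x.
- upright: Fixed grey steel upright, 40 mm wide, 236 mm high, on a foot plate that reaches back and sideways (86 mm wide). Origin: on the table, middle of the front face, which looks along its own -x, to the robot. The 4 mm front plate has a column of four slots in its middle, 10 mm wide, 26 mm high, 44 mm apart, open behind. Hooked in, bracket and upright have parallel axes.
- upright_slot_upper (a point): Middle of the lower edge of the uppermost slot, in the front face, 192 mm above the table; the upper tab's neck comes to rest here. The lips pass through the slots with the bracket 13 mm (3 mm either way) above its seat; with its rear face against the front face it then goes down, and the lips grip behind the plate with 1.6 mm of play (the free end sags 3.5 mm).
- upright_slot_lower (a point): Middle of the lower edge of the second slot from the top, in the front face, 148 mm above the table; the lower tab's neck comes to rest here, and the bracket's underside is then 130 mm above the table.
- mug: Bystander: orange mug, 101 mm high.
- marker_red: Bystander: marker pen with red cap, 127 mm long.
- calliper: Bystander: calliper lying flat, 170 mm long.
- tweezers: Bystander: tweezers lying flat, 123 mm long.
- screwdriver: Bystander: screwdriver, 158 mm long.

How it is judged:
By the outcome, as a careful person would: the job done as asked, in the order asked, and still so for the second after the job is handed in, with the robot touching nothing.
It also fails if it takes over 72 s, if anything falls off the work surface, if the arm or the gripper's body presses on something with over 40 N, if the wrist force passes 120 N, or if a joint passes its speed limit or range.

## Robot

A 6-joint arm with a two-finger parallel gripper is mounted at the origin on a cart in front of the work surface, level with it; the furniture and walls round the work are solid. World frame = base frame: x ahead of the robot, y to its left, z up, the work surface at z = 0. Lengths are in m, angles in rad, forces in N, time in s.
With the tool pointing down it reaches from about 0.35 to 0.775 m from the base axis. Payload 5.5 kg.
Tool frame: the origin (TCP) lies midway between the tips of the shut fingers; the grasp point (between the pads) lies 19 mm behind it; z points along the fingers, y is the line along which they close (so a half turn about z gives the same grasp; the last joint's range is limited). The gripper opens to 85 mm and grips with 20 to 120 N. Pads are 22 mm wide; open, the fingers measure 114 mm over their backs; the gripper's body (76 mm by 85 mm) begins 54 mm behind the grasp point. The pads swing forward as they close: fully open they stand 13 mm farther back than shut.
Start: joints at [-1.308, 0.313, 0.046, 1.304, 0, 1.431], TCP at [0.225, -0.529, 0.231] pointing down, gripper open.
Joint ranges: [-2.76, 2.76], [-0.86, 1.69], [-1.03, 1.26], [-2.2, 2.34], [-1.47, 1.5], [-3.14, 3.14]. Speed limits (rad/s): [2.57, 2.57, 3.14, 3.14, 3.14, 3.14].

## Interface

Orientations are given as a unit quaternion [w, x, y, z].
In Python, from workcell import telemetry, imaging, env gives the robot as it stands. The module is installed in compiled form; this text tells all that it offers.
- The arm moves only by the tool step_arm, never from a script. Its argument "moves" is a list of rows, each a list of 3 entries, a list of its own where there are three numbers: the shift along the tool's x, y, z in mm, then the turn, a rotation vector about the tool's x, y, z in rad, then the finger opening in mm, from 0 to 85.4. A call has 1 to 8 rows; each row is the pose to reach, as a shift and turn from the pose commanded when the call began, along the tool's axes at that moment; what a row does not reach only later rows make up. A row lasts 1/12 s, in which the tool goes at most 41.7 mm and 7.16 degrees, less where a joint would pass 70% of its speed; a pose out of reach is approached as far as the arm can. A call with a gripper value outside its range is refused whole. The fingers move at their own pace and stop on an object; "grip_force" is the grip in N (left out, the last holds). Time passes only in rows, so rows that repeat a pose let the fingers close. It gives the time, the measured TCP pose, the force, the opening and the grip force at its end, in the units of the state.
- telemetry.get_state(): the state, without advancing time (a new reading comes with each control period).
- imaging.read_camera(name): name is "scene" or "top" or "wrist"; returns the picture (400x640x3 uint8, red, green, blue); there is no depth.
- imaging.camera_params(name): a dict with "camera_matrix" (3x3 intrinsics, pixels), "pose" (4x4, takes a point from camera to world coordinates). Camera axes: x right, y up, looking along -z (the intrinsics and any distortion apply to the point x, -y, -z); pixel columns grow to the right and rows downward; lengths in m; the calibration is good to about 2 mm. A picture is of the moment at which its call begins: read the wrist's pose just before it. camera_params takes no time and is no camera call; for the wrist camera it gives the pose at the moment of the call.
- env.hand_in(): hands the job in; it is judged then, once.
The state is a dict: "clock": time; "joint_pos": joint angles; "qvel": joint speeds; "tau": joint torques, N m; "tcp_pos": TCP position; "orientation": TCP orientation; "wrist_force": force on the tool from outside, world axes, zero at the start; "ft_torque": the same for the moment, N m; "finger_gap": finger opening in m; "grip_force": force on a finger pad.
Only numpy, scipy, OpenCV 4.12 (cv2) and the standard library are available. Lean on these libraries where they do the work, as an engineer would, in place of code of your own. Each camera call takes 0.05 s, during which the arm holds its last target. There are 200 camera calls.

## Working session

There is one attempt and no reset: what is moved stays moved. The work goes in short steps, Python scripts to look and compute and a tool call to move; the robot and the scene stay as the last step left them, time stands still between calls to the robot, and variables do not carry over. Pictures are saved under pics/ and viewed, at most 10 in all, crops included, and the job is handed in when it is done.

Besides the shell and the picture viewer there is one more tool, called after "Emit:" in YAML: its name, and indented under it one key for each argument. step_arm: Moves the arm, as the interface text tells. Its arguments: {"type":"object","properties":{"moves":{"type":"array"},"grip_force":{"type":"number"}},"required":["moves"]}

```bash
mkdir -p pics
python3 - <<'E'
from workcell import telemetry, imaging
import cv2,numpy as np
np.set_printoptions(precision=4,suppress=True)
for n in ["scene","top"]:
    cv2.imwrite(f"pics/{n}0.png",imaging.read_camera(n)[:,:,::-1])
    p=imaging.camera_params(n);print(n,p)
s=telemetry.get_state();print(s)
E
```

```text
scene {'camera_matrix': array([[501.439 ,   0.    , 314.8039],
       [  0.    , 501.439 , 200.039 ],
       [  0.    ,   0.    ,   1.    ]]), 'pose': array([[ 0.959 , -0.2304,  0.1651,  0.7132],
       [ 0.2829,  0.7418, -0.608 , -0.7332],
       [ 0.0176,  0.6298,  0.7766,  1.1233],
       [ 0.    ,  0.    ,  0.    ,  1.    ]])}
top {'camera_matrix': array([[426.3758,   0.    , 319.2357],
       [  0.    , 426.3758, 200.6657],
       [  0.    ,   0.    ,   1.    ]]), 'pose': array([[-0.0149,  0.9823, -0.1869,  0.2921],
       [-0.9995, -0.0096,  0.0293,  0.0466],
       [ 0.027 ,  0.1873,  0.9819,  1.3068],
       [ 0.    ,  0.    ,  0.    ,  1.    ]])}
{'clock': 0.1, 'joint_pos': array([-1.3075,  0.314 ,  0.0451,  1.3036, -0.    ,  1.4312]), 'qvel': array([-0.0006, -0.0035,  0.0026,  0.0014,  0.0009, -0.0004]), 'tau': array([  0.0036, -48.1728,  29.9244,   0.0128,  -0.0001,   0.    ]), 'tcp_pos': array([ 0.2253, -0.5285,  0.2305]), 'orientation': array([-0.0008,  0.9798,  0.2001, -0.0001]), 'wrist_force': array([ 0.4831,  0.8764, -0.6254]), 'ft_torque': array([-0.0425,  0.0702, -0.0051]), 'grip_force': 0.0, 'finger_gap': 0.08551879692738178}
```

View pics/scene0.png

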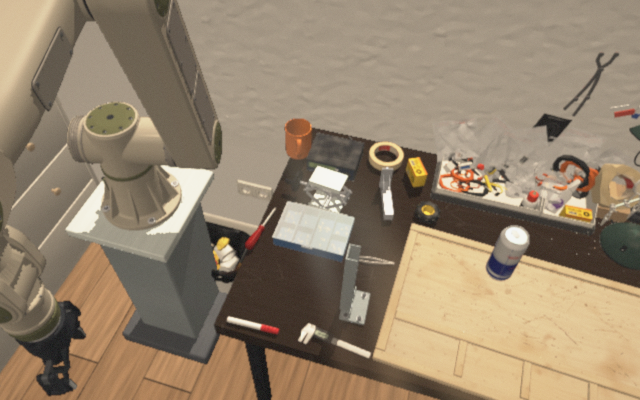

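View pics/top0.png

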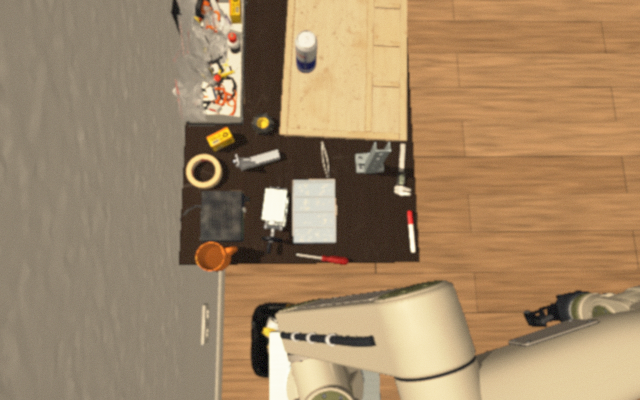

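```bash
cat > h.py <<'E'
import numpy as np,cv2
from scipy.spatial.transform import Rotation as R
np.set_printoptions(precision=4,suppress=True)
def proj(p,K,T):
    p=np.atleast_2d(p); c=(p-T[:3,3])@T[:3,:3]; c=c*[1,-1,-1]; u=c@K.T; return u[:,:2]/u[:,2:]
def ray(uv,K,T,z):
    d=np.linalg.inv(K)@[uv[0],uv[1],1]; d=T[:3,:3]@(d*[1,-1,-1]); o=T[:3,3]; return o+d*(z-o[2])/d[2]
def crop(im,x0,y0,x1,y1,s,g=10):
    c=cv2.resize(im[y0:y1,x0:x1],None,fx=s,fy=s,interpolation=cv2.INTER_CUBIC)
    for x in range((x0+g-1)//g*g,x1,g):
        cv2.line(c,(int((x-x0)*s),0),(int((x-x0)*s),6),(0,255,0),1); cv2.putText(c,str(x),(int((x-x0)*s),16),0,.35,(0,255,0),1)
    for y in range((y0+g-1)//g*g,y1,g):
        cv2.line(c,(0,int((y-y0)*s)),(6,int((y-y0)*s)),(0,255,0),1); cv2.putText(c,str(y),(8,int((y-y0)*s)+4),0,.35,(0,255,0),1)
    return c
def pad(c,w,h):
    o=np.zeros((h,w,3),np.uint8); o[:min(h,c.shape[0]),:min(w,c.shape[1])]=c[:h,:w]; return o
E
python3 - <<'E'
from h import *
t=cv2.imread('pics/top0.png');s=cv2.imread('pics/scene0.png')
A=pad(crop(t,225,140,300,255,5),375,590);B=pad(crop(t,340,135,420,190,5),425,280);C=pad(crop(s,300,150,420,260,3.5),425,310)
cv2.imwrite('pics/c1.png',np.hstack([A,np.vstack([B,C])[:590]]))
E
```

```text
(no output)
```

View pics/c1.png

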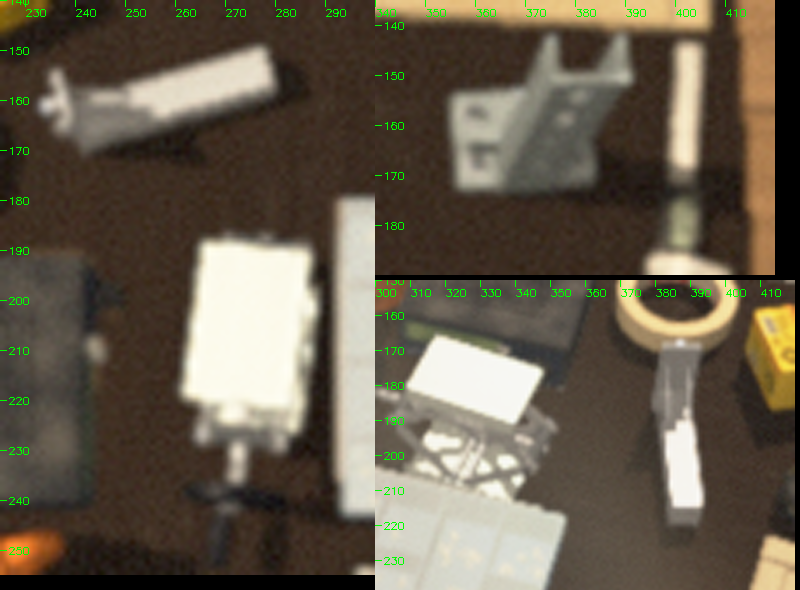

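Run:
```python
from h import *
from workcell import imaging
P={n:(lambda p:(p['camera_matrix'],p['pose']))(imaging.camera_params(n)) for n in ('top','scene')}
for n,uv,z in [('jack TL',(265.5,188.5),.1),('TR',(287.5,189.5),.1),('BL',(261.5,220),.1),('BR',(284.5,222),.1),
 ('arm end a',(278,149.5),.026),('arm end b',(280.5,158),.026),('arm b plate',(242,170),.026),
 ('foot BL',(356,172),.004),('foot TL',(355,153.5),.004),('foot BR',(384,171.5),.004),('up TL',(375.5,150),.236),('up TR',(391,150.5),.236),
 ('box TL',(293,180),.04),('box BR',(336,243),.04),('knob',(268,245),.06),('cal top',(402,144),.01),('marker a',(410,211),.01),('screwdr tip',(297,256),.01),('sd end',(347,261),.015),('mug',(210,256),.1)]:
    print(n,ray(uv,*P['top'],z))
# scene jack platform corners -> height check
for z in (.09,.1,.11,.12):
    print(z,[ray(u,*P['scene'],z)[:2] for u in ((316.5,167),(348,177),(341,194),(309,181))],[ray(u,*P['top'],z)[:2] for u in ((275,205.),)])
```

```text
jack TL [0.5591 0.1652 0.1   ]
TR [0.5556 0.1018 0.1   ]
BL [0.4674 0.1758 0.1   ]
BR [0.4609 0.1104 0.1   ]
arm end a [0.6998 0.1347 0.026 ]
arm end b [0.6722 0.1268 0.026 ]
arm b plate [0.6346 0.2453 0.026 ]
foot BL [ 0.6312 -0.1099  0.004 ]
foot TL [ 0.692  -0.1086  0.004 ]
foot BR [ 0.6321 -0.1989  0.004 ]
up TL [ 0.63   -0.1353  0.236 ]
up TR [ 0.6284 -0.1761  0.236 ]
box TL [0.5982 0.0878 0.04  ]
box BR [ 0.4047 -0.0392  0.04  ]
knob [0.3996 0.1605 0.06  ]
cal top [ 0.7207 -0.2595  0.01  ]
marker a [ 0.5036 -0.2733  0.01  ]
screwdr tip [0.3696 0.0775 0.01  ]
sd end [ 0.3524 -0.0729  0.015 ]
mug [0.3675 0.3181 0.1   ]
0.09 [array([0.4643, 0.1916]), array([0.5579, 0.1816]), array([0.5548, 0.1167]), array([0.4594, 0.1355])] [array([0.5122, 0.1384])]
0.1 [array([0.4667, 0.1827]), array([0.5594, 0.1727]), array([0.5563, 0.1085]), array([0.4618, 0.1271])] [array([0.5104, 0.1376])]
0.11 [array([0.4691, 0.1737]), array([0.5609, 0.1639]), array([0.5578, 0.1003]), array([0.4643, 0.1187])] [array([0.5086, 0.1369])]
0.12 [array([0.4715, 0.1648]), array([0.5624, 0.155 ]), array([0.5594, 0.092 ]), array([0.4667, 0.1103])] [array([0.5068, 0.1361])]
```

```bash
cat >> h.py <<'E'
def tool(yaw): # yaw in deg of tool x, pointing down
    c,s=np.cos(np.radians(yaw)),np.sin(np.radians(yaw)); return np.array([[c,s,0],[s,-c,0],[0,0,-1.]])
def rel(p,yaw,p0,R0):
    """shift mm / rotvec from pose p0,R0 to p,yaw"""
    return np.round(R0.T@(np.array(p)-p0)*1000,1).tolist(), np.round(R.from_matrix(R0.T@tool(yaw)).as_rotvec(),3).tolist()
def now():
    from workcell import telemetry
    s=telemetry.get_state(); q=s['orientation']; return s,s['tcp_pos'],R.from_quat(np.r_[q[1:],q[0]]).as_matrix()
E
python3 - <<'E'
from h import *
s,p,R0=now()
print(rel((.49,.138,.29),-6.6,p,R0))
E
```

```text
([504.8, -509.5, -58.5], [-0.002, 0.0, 0.518])
```

Emit:
step_arm:
  moves:
    - [[30,-30,-58],[0,0,0.1],85]
    - [[504.8,-509.5,-58.5],[-0.002,0,0.518],85]
    - [[504.8,-509.5,-58.5],[-0.002,0,0.518],85]
    - [[504.8,-509.5,-58.5],[-0.002,0,0.518],85]
    - [[504.8,-509.5,-58.5],[-0.002,0,0.518],85]
    - [[504.8,-509.5,-58.5],[-0.002,0,0.518],85]
    - [[504.8,-509.5,-58.5],[-0.002,0,0.518],85]
    - [[504.8,-509.5,-58.5],[-0.002,0,0.518],85]

```text
clock: 0.77
tcp_pos: [0.3418, -0.234, 0.2752]
orientation: [0.001, 0.998, -0.058, 0.0]
wrist_force: [1.7, 0.3, 0.0]
finger_gap: 0.0852
grip_force: 0.0
```

Run:
```python
from h import *
s,p,R0=now()
print(s['clock'],p,rel((.49,.138,.29),-6.6,p,R0))
```

```text
0.7667 [ 0.3418 -0.234   0.2752] ([104.2, -386.6, -15.4], [0.002, -0.0, -0.001])
```

Emit:
step_arm:
  moves:
    - [[104,-386.6,-15],[0,0,0],85]
    - [[104,-386.6,-15],[0,0,0],85]
    - [[104,-386.6,-15],[0,0,0],85]
    - [[104,-386.6,-15],[0,0,0],85]
    - [[104,-386.6,-15],[0,0,0],85]
    - [[104,-386.6,-15],[0,0,0],85]
    - [[104,-386.6,-15],[0,0,0],85]
    - [[104,-386.6,-15],[0,0,0],85]

```text
clock: 1.43
tcp_pos: [0.4618, 0.0501, 0.2871]
orientation: [-0.009, 0.999, -0.037, 0.0]
wrist_force: [-1.1, -0.1, 0.1]
finger_gap: 0.0851
grip_force: 0.0
```

Emit:
step_arm:
  moves:
    - [[40,-118,-5],[0,0,0],85]
    - [[40,-118,-5],[0,0,0],85]
    - [[40,-118,-5],[0,0,0],85]
    - [[40,-118,-5],[0,0,0],85]
    - [[40,-118,-5],[0,0,0],85]
    - [[40,-118,-5],[0,0,0],85]

```text
clock: 1.93
tcp_pos: [0.5081, 0.0806, 0.2938]
orientation: [-0.025, 1.0, -0.013, -0.0]
wrist_force: [0.4, -0.9, -0.6]
finger_gap: 0.0855
grip_force: 0.0
```

Run:
```python
from h import *
from workcell import imaging
s,p,R0=now();c=imaging.camera_params('wrist')
im=imaging.read_camera('wrist')[:,:,::-1];cv2.imwrite('pics/w1.png',im)
np.savez('w1.npz',K=c['camera_matrix'],T=c['pose'])
print(s['clock'],p,R0,c)
o=pad(crop(im,0,0,640,400,1.25,40),800,500);cv2.imwrite('pics/w1c.png',o)
```

```text
1.9333 [0.5081 0.0806 0.2938] [[ 0.9996 -0.027  -0.0001]
 [-0.0269 -0.9984  0.0491]
 [-0.0015 -0.0491 -0.9988]] {'camera_matrix': array([[280.7565,   0.    , 314.7465],
       [  0.    , 280.7565, 197.7211],
       [  0.    ,   0.    ,   1.    ]]), 'pose': array([[-0.0272,  0.9614,  0.2738,  0.5776],
       [-0.9984, -0.0126, -0.0549,  0.0706],
       [-0.0494, -0.2749,  0.9602,  0.437 ],
       [ 0.    ,  0.    ,  0.    ,  1.    ]])}
```

View pics/w1c.png

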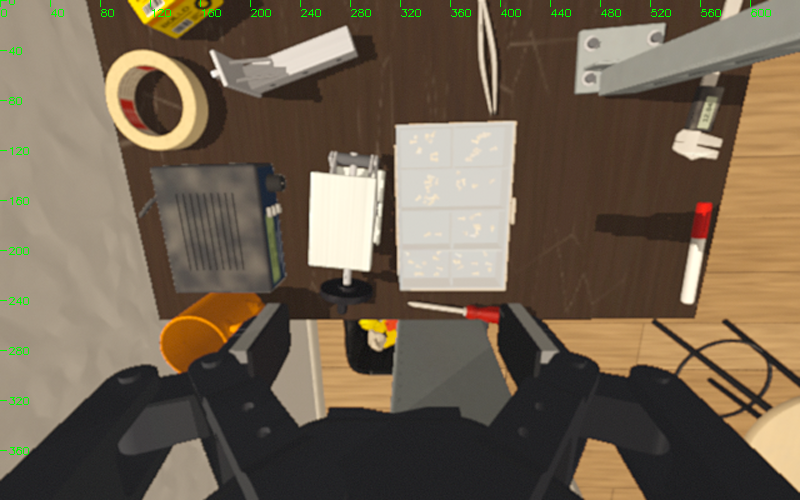

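Run:
```python
from h import *
s,p,R0=now();print(s)
```

```text
{'clock': 1.9833, 'joint_pos': array([-0.028 ,  0.1804,  0.0236,  1.4152,  0.0492,  3.1406]), 'qvel': array([-0.0049, -0.0132, -0.013 ,  0.0014, -0.0016, -0.0007]), 'tau': array([  0.1876, -40.7986,  29.8801,   0.2163,   0.1547,   0.0001]), 'tcp_pos': array([0.5081, 0.0806, 0.2939]), 'orientation': array([-0.0246,  0.9996, -0.0135, -0.0002]), 'wrist_force': array([0.4516, 0.1674, 0.16  ]), 'ft_torque': array([-0.0546, -0.0046,  0.0167]), 'grip_force': 0.0, 'finger_gap': 0.08481686910477625}
```

Run:
```python
from h import *
d=np.load('w1.npz');K,T=d['K'],d['T']
for z in (.1,.105,.11,.115):
    c=np.array([ray(np.array(u)/1.25,K,T,z) for u in ((310,172),(379,177),(371,271),(309,265))])
    print(z,c[:,:2].tolist(),c.mean(0),np.linalg.norm(c[0]-c[1]),np.linalg.norm(c[3]-c[2]),np.linalg.norm(c[0]-c[3]),np.linalg.norm(c[1]-c[2]))
for n,u,z in [('arm end a',(347,27),.026),('arm end b',(357,51),.026),('arm end b low',(357,56),0),('plate b low',(260,96),0),
 ('foot FL',(577,95),.004),('foot BL',(579,31),.004),('foot BR',(664,24),.004),('up L low',(602,94),.004),('wheel ctr',(345,291),.05),('box TL',(396,123),.04),('box BR',(506,290),.04)]:
    print(n,ray(np.array(u)/1.25,K,T,z))
s,p,R0=now();print(rel((.510,.138,.2),173.4,p,R0))
```

```text
0.1 [[0.5570077880825729, 0.16751058321327875], [0.5507927251692192, 0.10172046733043237], [0.4564010671355213, 0.11357984948085217], [0.46353869414463916, 0.17730581933232792]] [0.5069 0.14   0.1   ] 0.06608302622379895 0.06412444894759319 0.09398094579331603 0.09513374822501347
0.105 [[0.5573131024680454, 0.1660731384163715], [0.5511902509318638, 0.10125913448515692], [0.4581990589758531, 0.11294256186637389], [0.4652307867486435, 0.17572304499896135]] [0.508 0.139 0.105] 0.0651025684326634 0.06317305009125118 0.09258657335326938 0.09372227193560663
0.11 [[0.557618416853518, 0.16463569361946429], [0.5515877766945084, 0.10079780163988145], [0.45999705081618486, 0.1123052742518956], [0.46692287935264776, 0.1741402706655948]] [0.509 0.138 0.11 ] 0.0641221106415279 0.062221651234909185 0.09119220091322278 0.09231079564619983
0.115 [[0.5579237312389906, 0.16319824882255704], [0.551985302457153, 0.10033646879460599], [0.46179504265651666, 0.11166798663741732], [0.4686149719566521, 0.17255749633222822]] [0.5101 0.1369 0.115 ] 0.06314165285039236 0.06127025237856717 0.08979782847317623 0.09089931935679298
arm end a [0.6991 0.136  0.026 ]
arm end b [0.6763 0.1268 0.026 ]
arm end b low [0.6775 0.1306 0.    ]
plate b low [0.6397 0.2476 0.    ]
foot FL [ 0.628  -0.1146  0.004 ]
foot BL [ 0.6915 -0.1095  0.004 ]
foot BR [ 0.6944 -0.1962  0.004 ]
up L low [ 0.6282 -0.1416  0.004 ]
wheel ctr [0.4133 0.1524 0.05  ]
box TL [0.6024 0.0868 0.04  ]
box BR [ 0.4091 -0.0405  0.04  ]
([0.4, -52.8, 96.6], [-0.005, -0.075, -3.053])
```

Emit:
step_arm:
  moves:
    - [[0,-53,40],[0,-0.04,-1.2],85]
    - [[0,-53,40],[0,-0.04,-1.2],85]
    - [[0,-53,40],[0,-0.04,-1.2],85]
    - [[0,-53,40],[0,-0.04,-1.2],85]
    - [[0,-53,40],[0,-0.04,-1.2],85]
    - [[0,-53,40],[0,-0.04,-1.2],85]
    - [[0,-53,40],[0,-0.04,-1.2],85]
    - [[0,-53,40],[0,-0.04,-1.2],85]

```text
clock: 2.65
tcp_pos: [0.5091, 0.1351, 0.2569]
orientation: [-0.022, 0.882, 0.47, -0.004]
wrist_force: [0.0, -0.6, 0.1]
finger_gap: 0.0848
grip_force: 0.0
```

Run:
```python
from h import *
s,p,R0=now();print(p,R0,s['joint_pos'],rel((.509,.1375,.2),173.4,p,R0))
```

```text
[0.5091 0.1351 0.2569] [[ 0.5581  0.8293 -0.028 ]
 [ 0.8297 -0.5572  0.0344]
 [ 0.0129 -0.0424 -0.999 ]] [ 0.0858  0.2306 -0.003   1.3621  0.0367  2.248 ] ([1.2, 1.0, 56.9], [-0.013, -0.052, -2.047])
```

Emit:
step_arm:
  moves:
    - [[1,1,50],[-0.013,-0.052,-2.047],85]
    - [[1,1,50],[-0.013,-0.052,-2.047],85]
    - [[1,1,50],[-0.013,-0.052,-2.047],85]
    - [[1,1,50],[-0.013,-0.052,-2.047],85]
    - [[1,1,50],[-0.013,-0.052,-2.047],85]
    - [[1,1,50],[-0.013,-0.052,-2.047],85]
    - [[1,1,50],[-0.013,-0.052,-2.047],85]
    - [[1,1,50],[-0.013,-0.052,-2.047],85]

```text
clock: 3.32
tcp_pos: [0.5091, 0.1371, 0.2069]
orientation: [-0.013, 0.549, 0.836, -0.003]
wrist_force: [-0.3, -0.4, 0.3]
finger_gap: 0.0849
grip_force: 0.0
```

Run:
```python
from h import *
s,p,R0=now();print(p,R0,s['joint_pos'],rel((.509,.1375,.2),173.4,p,R0))
```

```text
[0.5091 0.1371 0.2069] [[-0.3966  0.9177 -0.0242]
 [ 0.9178  0.3969  0.0096]
 [ 0.0184 -0.0184 -0.9997]] [ 0.1038  0.2474 -0.1031  1.2433  0.012   1.2664] ([0.3, 0.2, 6.9], [-0.007, -0.026, -1.048])
```

Emit:
step_arm:
  moves:
    - [[0,0,0],[-0.007,-0.026,-1.048],85]
    - [[0,0,0],[-0.007,-0.026,-1.048],85]
    - [[0,0,0],[-0.007,-0.026,-1.048],85]
    - [[0,0,0],[-0.007,-0.026,-1.048],85]
    - [[0,0,0],[-0.007,-0.026,-1.048],85]
    - [[0,0,0],[-0.007,-0.026,-1.048],85]
    - [[0,0,0],[-0.007,-0.026,-1.048],85]
    - [[0,0,0],[-0.007,-0.026,-1.048],85]

```text
clock: 3.98
tcp_pos: [0.509, 0.1371, 0.2069]
orientation: [-0.001, 0.081, 0.997, -0.0]
wrist_force: [-0.3, 0.4, 0.0]
finger_gap: 0.0851
grip_force: 0.0
```

Run:
```python
from h import *
from workcell import imaging
s,p,R0=now();c=imaging.camera_params('wrist')
im=imaging.read_camera('wrist')[:,:,::-1];cv2.imwrite('pics/w2.png',im)
np.savez('w2.npz',K=c['camera_matrix'],T=c['pose'])
print(p,R0,s['joint_pos'],rel((.509,.1375,.12),173.4,p,R0))
cv2.imwrite('pics/w2c.png',pad(crop(im,120,60,480,330,2.2,20),792,594))
```

```text
[0.509  0.1371 0.2069] [[-0.9867  0.1623 -0.0014]
 [ 0.1623  0.9867 -0.    ]
 [ 0.0014 -0.0003 -1.    ]] [ 0.1106  0.2304 -0.1249  1.2169  0.0001  0.2736] ([-0.0, 0.4, 86.9], [-0.0, -0.001, -0.048])
```

View pics/w2c.png

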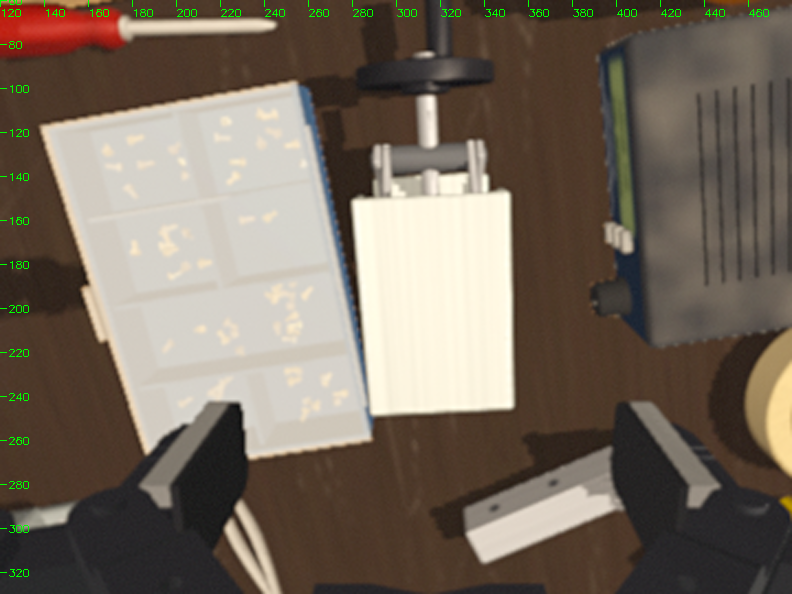

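Run:
```python
from h import *
from scipy.optimize import least_squares
d=np.load('w2.npz');K,T=d['K'],d['T']
uv=np.array([(280,150.5),(351.8,146.8),(353.2,245.5),(288.6,249.1)])
loc=np.array([(-45,-30),(-45,30),(45,30),(45,-30)])/1000
def pts(v):
    c,s=np.cos(v[2]),np.sin(v[2]); return np.c_[loc@np.array([[c,s],[-s,c]])+v[:2],np.full(4,v[3])]
r=least_squares(lambda v:(proj(pts(v),K,T)-uv).ravel(),[.509,.1375,-.115,.11])
print(r.x,np.degrees(r.x[2]),r.fun)
x,y,th,h0=r.x
for a in range(0,8):
  for h in (.1053,):pass
for turns in np.arange(0,3.01,.125):
    h=.1+.008*turns; a=2*np.pi*turns; c,s=np.cos(th),np.sin(th)
    P=[]
    for lx in (-.134,-.100):
        l=np.array([lx,-.024*np.sin(a)]); P.append([x+c*l[0]-s*l[1],y+s*l[0]+c*l[1],h/2+.024*np.cos(a)])
    P.append([x-c*.1,y-s*.1,h/2])
    q=proj(P,K,T); print(turns,h,q.ravel(),((q-[120,60])*2.2).ravel().round())
```

```text
[ 0.5099  0.1392 -0.11    0.1137] -6.304224077436477 [-0.0133  0.1349 -0.0573 -0.0155  0.264   0.1545 -0.1868 -0.2866]
0.0 0.1 [310.4138  42.8316 312.5322  83.9264 312.7185  86.8198] [419. -38. 424.  53. 424.  59.]
0.125 0.101 [291.8859  45.8127 294.5934  85.7888 312.7149  86.7644] [378. -31. 384.  57. 424.  59.]
0.25 0.10200000000000001 [285.9678  50.5273 288.7144  88.0735 312.7113  86.7088] [365. -21. 371.  62. 424.  59.]
0.375 0.10300000000000001 [294.4184  53.9141 296.7577  89.3575 312.7078  86.653 ] [384. -13. 389.  65. 424.  59.]
0.5 0.10400000000000001 [311.0764  54.3621 312.8642  89.0833 312.7041  86.597 ] [420. -12. 424.  64. 424.  59.]
0.625 0.10500000000000001 [327.6429  51.7426 328.9615  87.4284 312.7005  86.5408] [457. -18. 460.  60. 424.  58.]
0.75 0.10600000000000001 [335.7898  47.0928 336.9202  85.1065 312.6969  86.4844] [475. -28. 477.  55. 424.  58.]
0.875 0.10700000000000001 [329.3589  42.7438 330.7873  83.3453 312.6933  86.4278] [461. -38. 464.  51. 424.  58.]
1.0 0.10800000000000001 [310.3448  41.6318 312.4978  83.393  312.6896  86.3711] [419. -40. 423.  51. 424.
[... 963 characters left out ...]
775  87.1968 312.6523  85.7923] [363. -25. 370.  60. 424.  57.]
2.375 0.11900000000000001 [293.8563  52.1158 296.2759  88.563  312.6485  85.7333] [382. -17. 388.  63. 424.  57.]
2.5 0.12000000000000001 [310.976   52.614  312.8137  88.2979 312.6447  85.6741] [420. -16. 424.  62. 424.  56.]
2.625 0.12100000000000001 [327.9991  49.8747 329.3417  86.5781 312.6409  85.6147] [458. -22. 461.  58. 424.  56.]
2.75 0.122 [336.4097  44.9664 337.5513  84.1367 312.6371  85.555 ] [476. -33. 479.  53. 424.  56.]
2.875 0.123 [329.8183  40.3346 331.2735  82.2578 312.6332  85.4952] [462. -43. 465.  49. 424.  56.]
3.0 0.124 [310.2002  39.1153 312.4259  82.2761 312.6293  85.4351] [418. -46. 423.  49. 424.  56.]
```

Run:
```python
from h import *
g=cv2.imread('pics/w2.png').max(2)
print(g[34:72:2,304:336])
s,p,R0=now();print(rel((.5099,.1388,.082),173.7,p,R0))
```

```text
[[127 123 106  99 101 100 100  85  79  81  82  83  82  79  79  78  77  74
   75  77  75  75  76  77  76  77  75  76  77  77  77  77]
 [ 77  79  74  75  76  78  78  80  81  80  84  82  81  80  81  77  75  77
   74  77  73  75  79  75  77  76  75  76  76  76  77  77]
 [ 78  75  76  77  79  80  81  82  82  82  83  82  82  80  78  77  75  77
   77  74  75  74  71  75  75  77  76  78  77  76  77  77]
 [ 75  75  76  81  78  80  79  79  81  82  82  81  82  81  80  79  77  76
   77  76  75  73  73  74  76  77  77  77  75  77  77  76]
 [ 77  75  77  78  77  78  80  80  80  81  81  82  81  80  81  77  77  77
   78  75  75  74  73  75  77  74  77  77  78  77  76  77]
 [ 76  76  75  76  81  78  78  79  80  82  82  82  82  83  79  79  76  74
   76  75  74  75  72  74  77  76  75  76  77  76  78  77]
 [ 76  78  75  77  78  78  79  81  81  80  81  80  82  80  80  78  76  77
   76  76  78  77  75  74  75  77  75  76  77  78  76  78]
 [ 76  78  75  75  79  79  80  79  79  81  80  80  82  80  78  80  77  77
   75  76  77  76  77  74  74  77  77  76  76  78  77  71]
 [ 76  76  76  76  77  79  81  80  8
[... 772 characters left out ...]
 77  77  76  77  77  77  66  49  37  43  50  56  56  64  70  72
   64  58  57  65  75  78  75  74  69  59  53  49  49  48]
 [ 76  78  77  77  76  77  77  77  68  49  38  42  48  55  57  66  73  71
   66  59  55  65  72  79  76  75  74  74  72  63  53  48]
 [ 77  78  76  76  77  77  77  76  69  51  36  41  47  55  57  67  75  76
   71  58  53  65  74  76  75  75  73  74  74  70  55  57]
 [ 77  75  76  78  75  78  77  76  70  53  37  41  48  52  57  67  79  82
   74  58  55  63  75  77  77  77  76  74  74  74  74  77]
 [ 78  78  75  77  75  77  75  76  72  55  40  37  46  52  56  70  79  82
   75  58  54  63  73  76  78  76  75  73  74  74  73  77]]
([-0.8, 1.8, 125.0], [-0.0, -0.001, -0.047])
```

Emit:
step_arm:
  moves:
    - [[-1,2,40],[0,0,-0.047],85]
    - [[-1,2,80],[0,0,-0.047],85]
    - [[-1,2,110],[0,0,-0.047],85]
    - [[-1,2,125],[0,0,-0.047],85]
    - [[-1,2,125],[0,0,-0.047],85]
    - [[-1,2,125],[0,0,-0.047],50]
    - [[-1,2,125],[0,0,-0.047],50]
    - [[-1,2,125],[0,0,-0.047],50]
  grip_force: 45

```text
clock: 4.7
tcp_pos: [0.5119, 0.1395, 0.0837]
orientation: [0.001, 0.061, 0.998, 0.0]
wrist_force: [-0.3, 0.8, 2.2]
finger_gap: 0.0594
grip_force: 54.0
```

Emit:
step_arm:
  moves:
    - [[0,0,0],[0,0,0],50]
    - [[0,0,0],[0,0,0],50]
    - [[0,0,0],[0,0,0],50]
    - [[0,0,0],[0,0,0],50]
    - [[0,0,-5],[0,0,0],50]
    - [[0,0,-15],[0,0,0],50]
    - [[0,0,-30],[0,0,0],50]
    - [[0,0,-40],[0,0,0],50]

```text
clock: 5.37
tcp_pos: [0.5098, 0.1398, 0.1221]
orientation: [-0.002, 0.06, 0.998, 0.0]
wrist_force: [1.0, 0.3, -8.1]
finger_gap: 0.0594
grip_force: 52.9
```

Run:
```python
from h import *
s,p,R0=now();print(p,R0,s['joint_pos'],s['wrist_force'],s['finger_gap'],s['grip_force'])
print(rel((.500,.100,.18),180,p,R0),rel((.50,-.155,.18),180,p,R0),rel((.561,-.155,.18),180,p,R0))
```

```text
[0.5098 0.1398 0.1221] [[-0.9927  0.1204 -0.0036]
 [ 0.1204  0.9927  0.0003]
 [ 0.0037 -0.0001 -1.    ]] [ 0.1153  0.2863 -0.2669  1.0212  0.0008  0.2361] [ 0.9559  0.3327 -8.0625] 0.05943452793541415 52.9436069726944
([5.1, -40.7, -57.9], [0.0, -0.004, -0.121]) ([-25.6, -293.8, -58.0], [0.0, -0.004, -0.121]) ([-86.1, -286.5, -58.2], [0.0, -0.004, -0.121])
```

Emit:
step_arm:
  moves:
    - [[0,0,-25],[0,0,-0.03],50]
    - [[-2,-10,-55],[0,0,-0.06],50]
    - [[-10,-35,-58],[0,0,-0.09],50]
    - [[-20,-70,-58],[0,0,-0.12],50]
    - [[-30,-108,-58],[0,-0.002,-0.12],50]
    - [[-42,-147,-58],[0,-0.003,-0.12],50]
    - [[-53,-185,-58],[0,-0.004,-0.12],50]
    - [[-65,-220,-58],[0,-0.004,-0.12],50]

```text
clock: 6.03
tcp_pos: [0.548, -0.0883, 0.1795]
orientation: [0.001, 0.001, 1.0, 0.0]
wrist_force: [0.8, 0.4, -7.7]
finger_gap: 0.0589
grip_force: 53.0
```

Emit:
step_arm:
  moves:
    - [[-8,-28,0],[0,0,0],50]
    - [[-15,-50,0],[0,0,0],50]
    - [[-19,-62,0],[0,0,0],50]
    - [[-20,-66,0],[0,0,0],50]
    - [[-20,-66,0],[0,0,0],50]

```text
clock: 6.45
tcp_pos: [0.5663, -0.1531, 0.1782]
orientation: [-0.002, 0.001, 1.0, 0.001]
wrist_force: [-4.8, -2.9, -7.5]
finger_gap: 0.0589
grip_force: 53.0
```

Run:
```python
from h import *
s,p,R0=now();print(p,R0,s['joint_pos'],s['wrist_force'],s['finger_gap'],s['grip_force'])
print(rel((.561,-.155,.082),180,p,R0))
from workcell import imaging
im=imaging.read_camera('wrist')[:,:,::-1];cv2.imwrite('pics/w3.png',im)
im=imaging.read_camera('scene')[:,:,::-1];cv2.imwrite('pics/s3.png',im)
```

```text
[ 0.5663 -0.1531  0.1782] [[-1.      0.0028 -0.0037]
 [ 0.0028  1.      0.0011]
 [ 0.0037  0.0011 -1.    ]] [-0.4007  0.3584 -0.0207  1.1955 -0.0005 -0.3978] [-4.8364 -2.9082 -7.5413] 0.058911293391901653 53.00843596458435
([5.0, -2.0, 96.2], [0.001, -0.004, -0.003])
```

Emit:
step_arm:
  moves:
    - [[5,-2,15],[0,-0.002,-0.003],50]
    - [[5,-2,40],[0,-0.003,-0.003],50]
    - [[5,-2,65],[0,-0.004,-0.003],50]
    - [[5,-2,82],[0,-0.004,-0.003],50]
    - [[5,-2,90],[0,-0.004,-0.003],50]
    - [[5,-2,94],[0,-0.004,-0.003],50]
    - [[5,-2,96],[0,-0.004,-0.003],50]
    - [[5,-2,96],[0,-0.004,-0.003],50]

```text
clock: 7.22
tcp_pos: [0.5645, -0.1543, 0.0847]
orientation: [0.004, -0.001, 1.0, -0.0]
wrist_force: [-0.7, 0.7, -5.0]
finger_gap: 0.0588
grip_force: 53.2
```

Emit:
step_arm:
  moves:
    - [[0,0,0],[0,0,0],50]
    - [[0,0,0],[0,0,0],50]

```text
clock: 7.38
tcp_pos: [0.5651, -0.1551, 0.0849]
orientation: [0.005, -0.001, 1.0, -0.001]
wrist_force: [-0.4, -0.6, -6.7]
finger_gap: 0.059
grip_force: 53.1
```

Emit:
step_arm:
  moves:
    - [[0,0,1],[0,0,0],50]
    - [[0,0,2],[0,0,0],50]
    - [[0,0,3],[0,0,0],50]
    - [[0,0,3],[0,0,0],50]

```text
clock: 7.72
tcp_pos: [0.5657, -0.1552, 0.0834]
orientation: [0.006, -0.001, 1.0, -0.001]
wrist_force: [-2.1, 1.6, 8.6]
finger_gap: 0.0593
grip_force: 55.0
```

Run:
```python
from h import *
s,p,R0=now();print(p,R0,s['joint_pos'],s['wrist_force'],s['ft_torque'],s['finger_gap'],s['grip_force'])
im=cv2.imread('pics/s3.png')
from workcell import imaging
b=imaging.read_camera('scene')[:,:,::-1];cv2.imwrite('pics/s4.png',b)
t=imaging.read_camera('top')[:,:,::-1];cv2.imwrite('pics/t4.png',t)
cv2.imwrite('pics/c4.png',np.hstack([pad(crop(b,270,180,400,340,3.1),400,500),pad(crop(t,320,130,430,260,3.6),400,500)]))
```

```text
[ 0.5657 -0.1552  0.0834] [[-0.9999 -0.0021  0.011 ]
 [-0.0021  1.     -0.0015]
 [-0.011  -0.0015 -0.9999]] [-0.4061  0.4098 -0.1884  0.9619  0.003  -0.4082] [-2.138   1.6051  8.5776] [0.4578 0.4593 0.0384] 0.05933132101129927 54.99267876148224
```

View pics/c4.png

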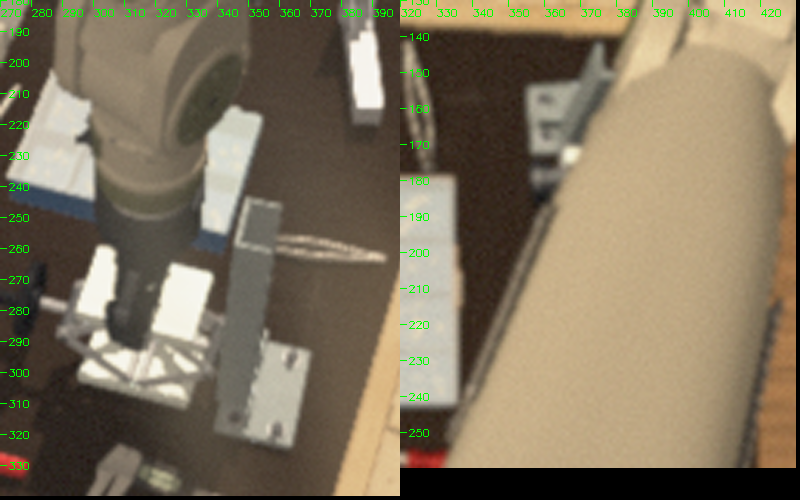

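Emit:
step_arm:
  moves:
    - [[0,0,0],[0,0,0],85]
    - [[0,0,0],[0,0,0],85]
    - [[0,0,0],[0,0,0],85]
    - [[0,0,-10],[0,0,0],85]
    - [[0,0,-40],[0,0,0],85]
    - [[0,0,-80],[0,0,0],85]
    - [[0,0,-120],[0,0,0],85]
    - [[0,0,-150],[0,0,0],85]

```text
clock: 8.48
tcp_pos: [0.5634, -0.1548, 0.2347]
orientation: [0.005, -0.001, 1.0, -0.001]
wrist_force: [-0.1, -0.4, 0.6]
finger_gap: 0.0847
grip_force: 0.0
```

Run:
```python
from h import *
s,p,R0=now();print(p,s['finger_gap'])
print(rel((.62,.10,.26),107.7,p,R0),rel((.6727,.179,.2),107.7,p,R0))
```

```text
[ 0.5634 -0.1548  0.2347] 0.08469938676505419
([-57.3, 254.6, -25.1], [0.005, 0.009, 1.264]) ([-109.6, 333.6, 35.3], [0.005, 0.009, 1.264])
```

Emit:
step_arm:
  moves:
    - [[0,30,-30],[0,0,0.12],85]
    - [[0,70,-30],[0,0,0.25],85]
    - [[-110,333,-10],[0.005,0.009,1.264],85]
    - [[-110,333,-10],[0.005,0.009,1.264],85]
    - [[-110,333,-10],[0.005,0.009,1.264],85]
    - [[-110,333,-10],[0.005,0.009,1.264],85]
    - [[-110,333,-10],[0.005,0.009,1.264],85]
    - [[-110,333,-10],[0.005,0.009,1.264],85]

```text
clock: 9.15
tcp_pos: [0.6547, 0.1366, 0.2454]
orientation: [0.0, 0.463, 0.886, -0.0]
wrist_force: [1.7, -0.8, -0.1]
finger_gap: 0.085
grip_force: 0.0
```

Run:
```python
from h import *
s,p,R0=now();print(p,s['finger_gap'])
print(rel((.6727,.179,.18),107.7,p,R0))
```

```text
[0.6547 0.1366 0.2454] 0.08501753008188218
([24.6, 38.9, 65.4], [0.0, 0.001, 0.298])
```

Emit:
step_arm:
  moves:
    - [[24.6,39,40],[0,0.001,0.298],85]
    - [[24.6,39,65],[0,0.001,0.298],85]
    - [[24.6,39,65],[0,0.001,0.298],85]
    - [[24.6,39,65],[0,0.001,0.298],85]
    - [[24.6,39,65],[0,0.001,0.298],85]
    - [[24.6,39,65],[0,0.001,0.298],85]

```text
clock: 9.65
tcp_pos: [0.6728, 0.177, 0.1815]
orientation: [0.0, 0.587, 0.81, 0.001]
wrist_force: [-0.4, -0.2, 0.3]
finger_gap: 0.0852
grip_force: 0.0
```

Run:
```python
from h import *
from workcell import imaging
s,p,R0=now();c=imaging.camera_params('wrist')
im=imaging.read_camera('wrist')[:,:,::-1];cv2.imwrite('pics/w5.png',im)
np.savez('w5.npz',K=c['camera_matrix'],T=c['pose'])
print(p,R0)
cv2.imwrite('pics/w5c.png',pad(crop(im,190,40,460,310,2.2,20),594,594))
```

```text
[0.6728 0.177  0.1815] [[-0.311   0.9504  0.0019]
 [ 0.9504  0.311   0.0009]
 [ 0.0003  0.0021 -1.    ]]
```

View pics/w5c.png

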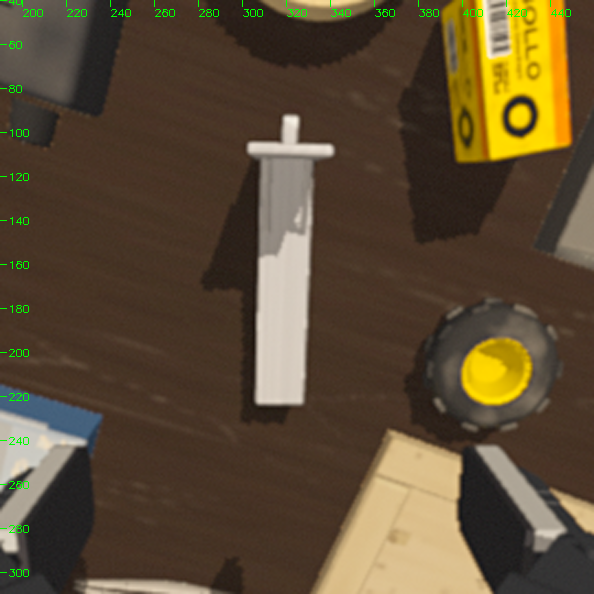

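Run:
```python
from h import *
d=np.load('w5.npz');K,T=d['K'],d['T']
f=lambda u,v,z:ray((u/2.2+190,v/2.2+40),K,T,z)
e1,e2=f(256,404,.026),f(304,404,.026); r1,r2=f(248,143,.08),f(333,145,.08)
print(e1,e2,np.linalg.norm(e1-e2),r1,r2,np.linalg.norm(r1-r2))
e,r=(e1+e2)/2,(r1+r2)/2; dv=(r-e)[:2]; L=np.linalg.norm(dv); yaw=np.degrees(np.arctan2(dv[1],dv[0])); print(e,r,L,yaw)
g=e[:2]+dv/L*.053
s,p,R0=now();print(g,rel((*g,.006),yaw,p,R0))
```

```text
[0.6784 0.1293 0.026 ] [0.702 0.137 0.026] 0.024785319782251694 [0.6389 0.2486 0.08  ] [0.6696 0.2579 0.08  ] 0.03206959449285539
[0.6902 0.1331 0.026 ] [0.6542 0.2532 0.08  ] 0.125394196075812 106.66459099268322
[0.675  0.1839] ([6.1, 3.7, 175.8], [0.003, -0.0, 0.025])
```

Emit:
step_arm:
  moves:
    - [[6,3.7,40],[0.003,0,0.025],85]
    - [[6,3.7,80],[0.003,0,0.025],85]
    - [[6,3.7,120],[0.003,0,0.025],85]
    - [[6,3.7,150],[0.003,0,0.025],85]
    - [[6,3.7,168],[0.003,0,0.025],70]
    - [[6,3.7,175],[0.003,0,0.025],50]
    - [[6,3.7,175],[0.003,0,0.025],35]
    - [[6,3.7,175],[0.003,0,0.025],15]
  grip_force: 60

```text
clock: 10.37
tcp_pos: [0.6749, 0.184, 0.0065]
orientation: [-0.0, 0.598, 0.802, -0.0]
wrist_force: [0.3, 0.0, 1.6]
finger_gap: 0.0381
grip_force: 0.0
```

Emit:
step_arm:
  moves:
    - [[0,0,0],[0,0,0],15]
    - [[0,0,0],[0,0,0],15]
    - [[0,0,0],[0,0,0],15]
    - [[0,0,0],[0,0,0],15]
    - [[0,0,0],[0,0,0],15]
    - [[0,0,0],[0,0,0],15]

```text
clock: 10.87
tcp_pos: [0.6758, 0.1845, 0.0078]
orientation: [0.001, 0.597, 0.802, 0.001]
wrist_force: [0.9, -0.9, 7.1]
finger_gap: 0.0227
grip_force: 60.2
```

Run:
```python
from h import *
s,p,R0=now();print(p,R0,s['finger_gap'],s['grip_force'],s['wrist_force'])
print(rel((.5,-.155,.27),0,p,R0))
```

```text
[0.6758 0.1845 0.0078] [[-0.2862  0.9582  0.0017]
 [ 0.9582  0.2862  0.0002]
 [-0.0003  0.0017 -1.    ]] 0.02269770806292554 60.17856404185295 [ 0.8609 -0.9246  7.087 ]
([-275.1, -265.2, -262.6], [0.001, -0.001, 1.861])
```

Emit:
step_arm:
  moves:
    - [[0,0,-20],[0,0,0],15]
    - [[0,0,-60],[0,0,0],15]
    - [[-10,-10,-100],[0,0,0.12],15]
    - [[-35,-34,-140],[0,0,0.24],15]
    - [[-62,-60,-180],[0,0,0.365],15]
    - [[-90,-87,-190],[0,0,0.49],15]
    - [[-118,-114,-190],[0,0,0.61],15]
    - [[-146,-141,-190],[0,0,0.735],15]

```text
clock: 11.53
tcp_pos: [0.5878, 0.0155, 0.1976]
orientation: [0.001, 0.847, 0.532, 0.001]
wrist_force: [1.4, -1.4, -2.1]
finger_gap: 0.0226
grip_force: 59.5
```

Run:
```python
from h import *
s,p,R0=now();print(p,R0,s['finger_gap'],s['grip_force'],s['wrist_force'])
print(rel((.517,-.155,.20),0,p,R0))
```

```text
[0.5878 0.0155 0.1976] [[ 0.4342  0.9008  0.002 ]
 [ 0.9008 -0.4342 -0.0009]
 [ 0.      0.0022 -1.    ]] 0.022610488600116056 59.45074528455734 [ 1.4471 -1.3556 -2.0619]
([-184.3, 10.2, -2.4], [0.002, -0.001, 1.122])
```

Emit:
step_arm:
  moves:
    - [[-25,1,0],[0,0,0.125],15]
    - [[-55,3,0],[0,0,0.25],15]
    - [[-85,5,0],[0,0,0.375],15]
    - [[-115,6,0],[0,0,0.5],15]
    - [[-145,8,-1],[0,0,0.625],15]
    - [[-168,9,-2],[0.001,0,0.75],15]
    - [[-180,10,-2],[0.001,0,0.875],15]
    - [[-184,10,-2],[0.002,-0.001,1.0],15]

```text
clock: 12.2
tcp_pos: [0.5163, -0.1561, 0.1973]
orientation: [-0.0, 0.998, 0.059, -0.002]
wrist_force: [0.4, -0.7, -2.2]
finger_gap: 0.0227
grip_force: 59.4
```

Emit:
step_arm:
  moves:
    - [[0,0,0],[0,0,0.122],15]
    - [[0,0,0],[0,0,0.122],15]
    - [[0,0,0],[0,0,0.122],15]
    - [[0,0,0],[0,0,0.122],15]

```text
clock: 12.53
tcp_pos: [0.5172, -0.1537, 0.1968]
orientation: [-0.0, 1.0, 0.004, -0.003]
wrist_force: [0.1, -0.3, -1.8]
finger_gap: 0.0224
grip_force: 59.3
```

Run:
```python
from h import *
from workcell import imaging
s,p,R0=now();c=imaging.camera_params('wrist')
im=imaging.read_camera('wrist')[:,:,::-1];cv2.imwrite('pics/w6.png',im)
np.savez('w6.npz',K=c['camera_matrix'],T=c['pose'],p=p,R0=R0)
print(p,R0,c['pose'],s['joint_pos'],s['wrist_force'])
cv2.imwrite('pics/w6c.png',pad(crop(im,220,0,420,300,2,20),400,600))
b=imaging.read_camera('scene')[:,:,::-1];cv2.imwrite('pics/s6.png',b)
cv2.imwrite('pics/w6c.png',np.hstack([pad(crop(im,220,0,420,300,2,20),400,600),pad(crop(b,260,180,400,340,2.85),400,600)]))
```

```text
[ 0.5172 -0.1537  0.1968] [[ 1.      0.0076 -0.0052]
 [ 0.0076 -1.      0.0007]
 [-0.0052 -0.0007 -1.    ]] [[ 0.0075  0.9603  0.2789  0.5874]
 [-1.      0.0075  0.0011 -0.1544]
 [-0.001  -0.2789  0.9603  0.3399]
 [ 0.      0.      0.      1.    ]] [-0.4368  0.2615 -0.1093  1.2051 -0.0016  2.6972] [ 0.0636 -0.3206 -1.8107]
```

View pics/w6c.png

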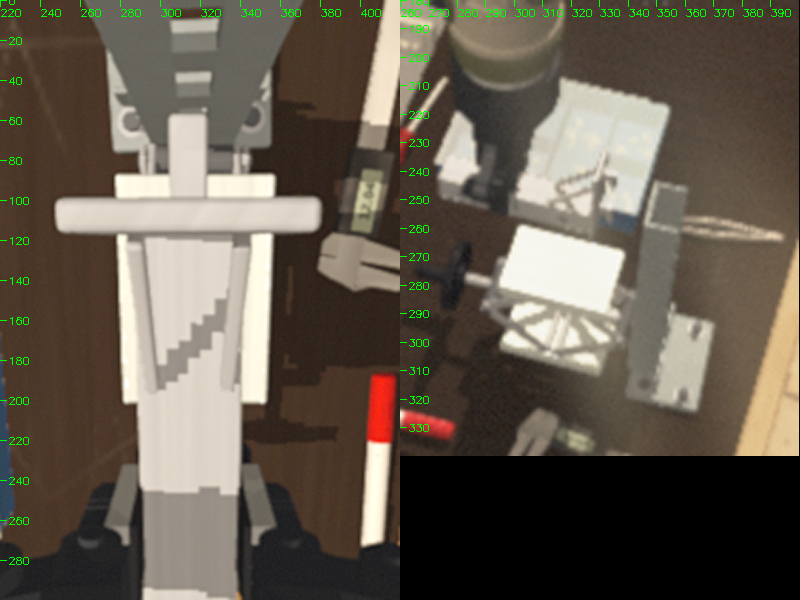

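Run:
```python
from h import *
d=np.load('w6.npz');K,T=d['K'],d['T']
xf=.630;yc=-.155
for n in range(4):
    z=.192-.044*n
    q=proj([[xf,yc+.005,z],[xf,yc-.005,z],[xf,yc+.005,z+.026],[xf,yc-.005,z+.026]],K,T); print(n,((q-[220,0])*2).round(0).tolist())
q=proj([[xf,yc+.02,.236],[xf,yc-.02,.236],[xf,yc+.02,.1],[xf,yc-.02,.1],[xf,yc+.02,0.004],[xf,yc-.02,.004]],K,T);print(((q-[220,0])*2).round(0).tolist())
f=lambda u,v,z:ray((u/2+220,v/2),K,T,z)
print('tab',f(168,150,.261),f(207,150,.261),'plate',f(55,232,.269),f(321,232,.269),f(55,197,.269),f(321,197,.269))
```

```text
0 [[173.0, 41.0], [216.0, 41.0], [169.0, -4.0], [222.0, -4.0]]
1 [[177.0, 88.0], [210.0, 88.0], [175.0, 63.0], [213.0, 64.0]]
2 [[180.0, 116.0], [206.0, 117.0], [178.0, 101.0], [208.0, 101.0]]
3 [[181.0, 135.0], [203.0, 136.0], [180.0, 125.0], [205.0, 125.0]]
[[69.0, -52.0], [324.0, -50.0], [141.0, 118.0], [244.0, 119.0], [156.0, 152.0], [228.0, 153.0]]
tab [ 0.5977 -0.1514  0.261 ] [ 0.5977 -0.1565  0.261 ] plate [ 0.5874 -0.138   0.269 ] [ 0.5876 -0.1702  0.269 ] [ 0.5914 -0.1382  0.269 ] [ 0.5916 -0.1699  0.269 ]
```

Run:
```python
from h import *
s,p,R0=now();print(rel((.540,-.1548,.1508),0,p,R0))
```

```text
([23.0, 1.4, 45.8], [-0.001, 0.005, 0.007])
```

Emit:
step_arm:
  moves:
    - [[6,0.5,12],[-0.001,0.005,0.007],15]
    - [[14,1,28],[-0.001,0.005,0.007],15]
    - [[20,1.4,40],[-0.001,0.005,0.007],15]
    - [[23,1.4,45.8],[-0.001,0.005,0.007],15]
    - [[23,1.4,45.8],[-0.001,0.005,0.007],15]
    - [[23,1.4,45.8],[-0.001,0.005,0.007],15]
    - [[23,1.4,45.8],[-0.001,0.005,0.007],15]

```text
clock: 13.22
tcp_pos: [0.54, -0.1552, 0.1511]
orientation: [0.0, 1.0, -0.001, -0.0]
wrist_force: [0.4, 0.1, -2.0]
finger_gap: 0.0228
grip_force: 59.4
```

Run:
```python
from h import *
from workcell import imaging
s,p,R0=now();c=imaging.camera_params('wrist')
im=imaging.read_camera('wrist')[:,:,::-1];cv2.imwrite('pics/w7.png',im)
np.savez('w7.npz',K=c['camera_matrix'],T=c['pose'],p=p,R0=R0)
print(p,R0,s['wrist_force'],rel((.558,-.1548,.1508),0,p,R0))
K,T=c['camera_matrix'],c['pose']
xf=.6307;yc=-.155;print(proj([[xf,yc+.02,.236],[xf,yc-.02,.236]],K,T))
b=imaging.read_camera('scene')[:,:,::-1];cv2.imwrite('pics/s7.png',b)
cv2.imwrite('pics/w7c.png',np.hstack([pad(crop(im,220,0,420,300,2,20),400,600),pad(crop(b,290,180,390,330,4),400,600)]))
```

```text
[ 0.54   -0.1552  0.1511] [[ 1.     -0.0025 -0.0003]
 [-0.0025 -1.     -0.0004]
 [-0.0003  0.0004 -1.    ]] [ 0.3696  0.0799 -1.9747] ([18.0, -0.5, 0.3], [0.0, 0.0, -0.002])
[[195.3926  -4.2064]
 [417.6707  -4.8542]]
```

View pics/w7c.png

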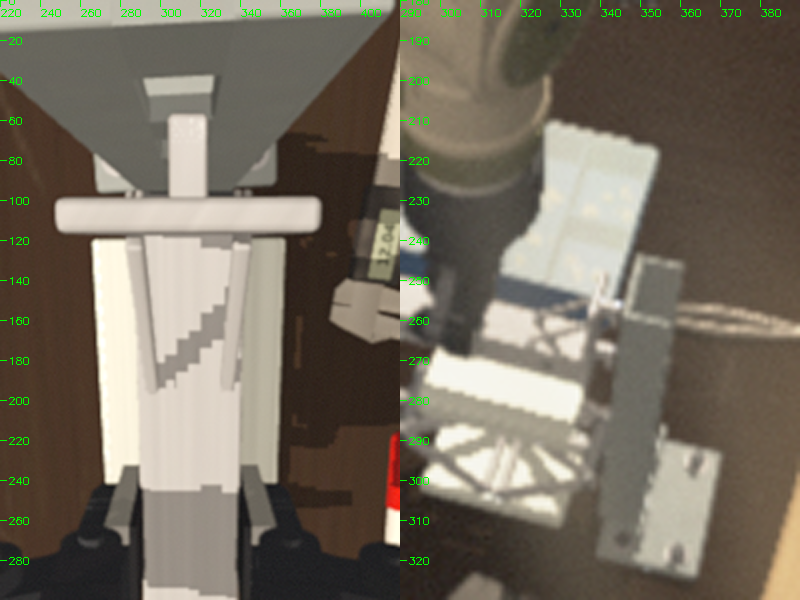

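Run:
```python
from h import *
d=np.load('w7.npz');K,T=d['K'],d['T']
im=cv2.imread('pics/w7.png'); g=im.max(2).astype(int)
for c in range(200,420,20): print(c,g[0:22,c].tolist())
for r in range(38,56,3): print(r,g[r,285:335].tolist())
print(g[90:100:2,296:332])
```

```text
200 [203, 202, 202, 207, 211, 211, 212, 216, 215, 213, 211, 205, 198, 191, 183, 173, 153, 123, 97, 83, 74, 72]
220 [194, 194, 194, 194, 194, 194, 196, 196, 197, 197, 197, 197, 192, 184, 173, 152, 124, 105, 102, 104, 104, 103]
240 [195, 194, 194, 195, 194, 195, 196, 196, 196, 196, 197, 191, 183, 174, 153, 123, 105, 103, 103, 105, 104, 103]
260 [194, 194, 194, 194, 194, 195, 195, 195, 195, 196, 190, 183, 173, 153, 123, 106, 102, 104, 103, 103, 102, 102]
280 [192, 191, 192, 192, 192, 191, 192, 192, 192, 192, 193, 191, 167, 124, 101, 100, 101, 101, 99, 100, 100, 100]
300 [190, 192, 191, 191, 191, 190, 190, 192, 191, 193, 190, 167, 124, 99, 98, 101, 100, 100, 100, 100, 101, 100]
320 [191, 191, 191, 191, 190, 191, 191, 192, 193, 191, 165, 122, 101, 99, 100, 100, 102, 100, 101, 100, 100, 99]
340 [193, 194, 194, 193, 194, 194, 188, 180, 169, 146, 116, 102, 102, 103, 103, 103, 104, 102, 102, 104, 103, 102]
360 [195, 195, 194, 194, 195, 190, 180, 171, 148, 119, 102, 100, 103, 105, 104, 105, 105, 103, 104, 104, 104, 105]
380 [194, 195, 194, 194, 188, 180, 169, 147, 118, 103, 103, 104, 104, 103,
[... 1704 characters left out ...]
 225 226 226 226 226 227 226
  227 226 226 225 225 225 226 220 192 147 107  97 100 102 100 101 102 100]
 [100 101 101 100 102  99  98 104 156 210 225 225 225 225 226 226 227 226
  225 226 225 226 225 225 226 219 193 145 110 100 101 101 101 103 101 102]
 [ 99 101 100 101  99  98  96 101 156 211 225 225 225 226 226 226 226 226
  225 225 226 225 224 225 226 219 193 145 105  97  97  97  97  98  99  99]
 [ 76  72  75  75  73  72  72  82 148 210 225 226 226 227 227 227 227 227
  227 227 227 225 225 226 226 220 193 140  84  58  60  62  60  62  60  59]
 [125 125 126 125 127 127 124 124 145 182 194 196 196 196 196 197 198 198
  197 196 197 196 195 197 197 191 171 143 124 117 117 116 116 115 116 117]]
```

Run:
```python
from h import *
d=np.load('w7.npz');K,T=d['K'],d['T'];p=d['p']
def rx(uv,x):
    dd=np.linalg.inv(K)@[uv[0],uv[1],1]; dd=T[:3,:3]@(dd*[1,-1,-1]); o=T[:3,3]; return o+dd*(x-o[0])/dd[0]
for x in (.629,.6307):
    print(x,'slot',rx((309,40),x),rx((309,50),x),'topedge',rx((310,11.2),x))
a,b=ray((220,15.5),K,T,.236),ray((400,6.3),K,T,.236);print('edge',a,b,np.degrees(np.arctan2(-(b-a)[0],(a-b)[1])) ,np.degrees(np.arctan2((b-a)[0],(a-b)[1])))
print('tab',ray((313.5,92),K,T,.215),'slot top z.218',ray((309,39.3),K,T,.218))
ex=(a+b)/2
yaw=np.degrees(np.arctan2((b-a)[0],(a-b)[1]))
# slot center point on front face
sl=ray((309,39.3),K,T,.218)
u=np.array([np.cos(np.radians(yaw)),np.sin(np.radians(yaw))])
s,p,R0=now()
for back in (.0743+.018,.0743):
    t=sl[:2]-u*back+np.array([-u[1],u[0]])*(-0.0)
    print(back,t,rel((*t,.1508),yaw,p,R0))
```

```text
0.629 slot [ 0.629 -0.155  0.213] [ 0.629  -0.1548  0.2018] topedge [ 0.629  -0.1556  0.2336]
0.6307 slot [ 0.6307 -0.1549  0.2059] [ 0.6307 -0.1546  0.1937] topedge [ 0.6307 -0.1555  0.2282]
edge [ 0.6276 -0.1391  0.236 ] [ 0.629 -0.172  0.236] -2.412991099322391 2.412991099322391
tab [ 0.6161 -0.1561  0.215 ] slot top z.218 [ 0.628  -0.1551  0.218 ]
0.09230000000000001 [ 0.5357 -0.159 ] ([-4.4, 3.6, 0.7], [0.001, -0.001, -0.045])
0.0743 [ 0.5537 -0.1582] ([13.6, 2.8, 0.7], [0.001, -0.001, -0.045])
```

Emit:
step_arm:
  moves:
    - [[-4.4,2.8,0.3],[0,0,-0.046],15]
    - [[-4.4,2.8,0.3],[0,0,-0.046],15]
    - [[-1,2.6,0.3],[0,0,-0.046],15]
    - [[3,2.4,0.3],[0,0,-0.046],15]
    - [[6,2.3,0.3],[0,0,-0.046],15]
    - [[8,2.2,0.3],[0,0,-0.046],15]
    - [[10,2.1,0.3],[0,0,-0.046],15]
    - [[10,2.1,0.3],[0,0,-0.046],15]

```text
clock: 13.98
tcp_pos: [0.5504, -0.1573, 0.1502]
orientation: [0.0, 1.0, 0.022, -0.0]
wrist_force: [0.3, -0.3, -1.5]
finger_gap: 0.0228
grip_force: 59.4
```

Emit:
step_arm:
  moves:
    - [[1.5,0,0],[0,0,0],15]
    - [[3,0,0],[0,0,0],15]
    - [[4,0,0],[0,0,0],15]
    - [[5,0,0],[0,0,0],15]
    - [[5,0,0],[0,0,0],15]
    - [[5,0,0],[0,0,0],15]

```text
clock: 14.48
tcp_pos: [0.5541, -0.157, 0.1501]
orientation: [0.0, 1.0, 0.021, -0.001]
wrist_force: [-3.5, 0.5, -1.6]
finger_gap: 0.0228
grip_force: 59.4
```

Emit:
step_arm:
  moves:
    - [[0,0,2],[0,0,0],15]
    - [[0,0,4],[0,0,0],15]
    - [[0,0,6],[0,0,0],15]
    - [[0,0,8],[0,0,0],15]
    - [[0,0,9.5],[0,0,0],15]
    - [[0,0,11],[0,0,0],15]
    - [[0,0,11],[0,0,0],15]

```text
clock: 15.07
tcp_pos: [0.5541, -0.157, 0.1389]
orientation: [-0.0, 1.0, 0.021, -0.001]
wrist_force: [-4.9, -0.9, -2.0]
finger_gap: 0.0226
grip_force: 59.5
```

Emit:
step_arm:
  moves:
    - [[0,0,1],[0,0,0],15]
    - [[0,0,2],[0,0,0],15]
    - [[0,0,3],[0,0,0],15]
    - [[0,0,4],[0,0,0],15]
    - [[0,0,5],[0,0,0],15]
    - [[0,0,5],[0,0,0],15]

```text
clock: 15.57
tcp_pos: [0.5539, -0.157, 0.1356]
orientation: [0.0, 1.0, 0.022, -0.001]
wrist_force: [-10.6, 1.6, 8.4]
finger_gap: 0.0227
grip_force: 60.9
```

Emit:
step_arm:
  moves:
    - [[0,0,1],[0,0,0],15]
    - [[0,0,2],[0,0,0],15]
    - [[0,0,3],[0,0,0],15]
    - [[0,0,3],[0,0,0],15]

```text
clock: 15.9
tcp_pos: [0.5538, -0.1571, 0.1347]
orientation: [0.001, 1.0, 0.022, -0.0]
wrist_force: [-14.5, 2.2, 20.5]
finger_gap: 0.0226
grip_force: 62.6
```

Run:
```python
from h import *
from workcell import imaging
s,p,R0=now();c=imaging.camera_params('wrist')
im=imaging.read_camera('wrist')[:,:,::-1];cv2.imwrite('pics/w8.png',im)
np.savez('w8.npz',K=c['camera_matrix'],T=c['pose'],p=p,R0=R0)
print(p,R0,s['wrist_force'],s['ft_torque'])
b=imaging.read_camera('scene')[:,:,::-1];cv2.imwrite('pics/s8.png',b)
cv2.imwrite('pics/w8c.png',np.hstack([pad(crop(im,220,0,420,300,2,20),400,600),pad(crop(b,290,180,390,330,4),400,600)]))
```

```text
[ 0.5538 -0.1571  0.1347] [[ 0.9991  0.0433 -0.0003]
 [ 0.0433 -0.9991 -0.0013]
 [-0.0003  0.0013 -1.    ]] [-14.4912   2.2304  20.5472] [0.536  2.3892 0.1486]
```

View pics/w8c.png

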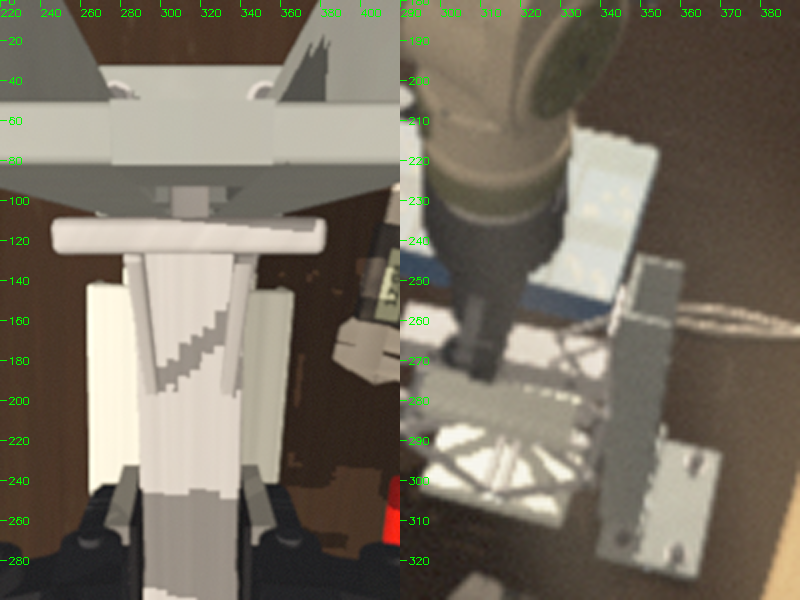

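Emit:
step_arm:
  moves:
    - [[-0.5,0,-1.5],[0,0,0],15]
    - [[-1,0,-3.5],[0,0,0],15]
    - [[-1,0,-3.5],[0,0,0],15]
    - [[-1,0,-3.5],[0,0,0],60]
    - [[-1,0,-3.5],[0,0,0],60]
    - [[-1,0,-3.5],[0,0,0],60]
    - [[-1,0,-3.5],[0,0,0],60]
    - [[-1,0,-3.5],[0,0,0],60]

```text
clock: 16.67
tcp_pos: [0.5544, -0.1573, 0.1348]
orientation: [0.0, 1.0, 0.022, 0.0]
wrist_force: [-0.3, 0.1, 0.2]
finger_gap: 0.0599
grip_force: 0.0
```

Emit:
step_arm:
  moves:
    - [[0,0,-10],[0,0,0],60]
    - [[0,0,-40],[0,0,0],60]
    - [[0,0,-75],[0,0,0],60]
    - [[0,0,-90],[0,0,0],60]
    - [[0,0,-90],[0,0,0],60]
    - [[0,0,-90],[0,0,0],60]

```text
clock: 17.17
tcp_pos: [0.5549, -0.1575, 0.2266]
orientation: [0.001, 1.0, 0.022, 0.001]
wrist_force: [0.4, -0.4, -1.1]
finger_gap: 0.0602
grip_force: 0.0
```

Run:
```python
from h import *
from workcell import imaging
s,p,R0=now();c=imaging.camera_params('wrist')
im=imaging.read_camera('wrist')[:,:,::-1];cv2.imwrite('pics/w9.png',im)
np.savez('w9.npz',K=c['camera_matrix'],T=c['pose'],p=p,R0=R0)
b=imaging.read_camera('scene')[:,:,::-1];cv2.imwrite('pics/s9.png',b)
K,T=c['camera_matrix'],c['pose']
print(p,s['wrist_force'])
# expected seated bracket: arm top edges at tip, plate top
o=np.array([.628,-.155]);u=np.array([np.cos(.0436),np.sin(.0436)]);v=np.array([-u[1],u[0]])
P=lambda x,y,z:[*(o+u*x+v*y),z]
print('plate rear top L,R',proj([P(0,.016,.21),P(0,-.016,.21),P(-.125,.012,.1525),P(-.125,-.012,.1525)],K,T))
g=im.max(2)
print(p,'platecol', g[60:130:2,[300,316,330]].T.tolist())
print(g[140:400:4,316].tolist())
```

```text
[ 0.5549 -0.1575  0.2266] [ 0.4262 -0.3661 -1.1446]
plate rear top L,R [[284.5676 110.8   ]
 [343.258  110.7694]
 [300.307  264.1264]
 [328.1115 264.0946]]
[ 0.5549 -0.1575  0.2266] platecol [[199, 199, 198, 199, 198, 198, 198, 198, 198, 198, 197, 196, 197, 198, 197, 185, 119, 141, 122, 120, 133, 199, 199, 198, 197, 132, 105, 107, 197, 228, 225, 207, 165, 211, 200], [198, 197, 196, 196, 197, 197, 197, 198, 198, 198, 198, 197, 199, 199, 199, 199, 197, 139, 143, 163, 177, 195, 195, 195, 196, 150, 162, 161, 143, 225, 233, 213, 185, 227, 226], [199, 199, 197, 197, 198, 199, 198, 198, 198, 199, 198, 196, 195, 198, 192, 174, 152, 133, 100, 80, 114, 198, 199, 198, 197, 133, 103, 107, 136, 181, 231, 211, 133, 137, 136]]
[225, 225, 218, 155, 169, 224, 223, 224, 223, 223, 223, 224, 224, 224, 224, 225, 224, 224, 224, 225, 225, 224, 224, 226, 225, 225, 225, 225, 225, 225, 225, 224, 79, 80, 81, 79, 80, 84, 80, 80, 81, 117, 195, 174, 208, 199, 195, 202, 36, 34, 35, 34, 33, 36, 35, 35, 35, 35, 37, 38, 35, 36, 36, 37, 37]
```

Emit:
step_arm:
  moves:
    - [[-30,0,-20],[0,0,-0.12],60]
    - [[-70,0,-20],[0,0,-0.245],60]
    - [[-110,-2,-20],[0,0,-0.37],60]
    - [[-112,-3,-20],[0,0,-0.49],60]
    - [[-112,-3,-20],[0,0,-0.61],60]
    - [[-112,-3,-20],[0,0,-0.735],60]
    - [[-112,-3,-20],[0,0,-0.86],60]
    - [[-112,-3,-20],[0,0,-0.98],60]

```text
clock: 17.93
tcp_pos: [0.4409, -0.1586, 0.2435]
orientation: [-0.001, 0.871, 0.492, -0.001]
wrist_force: [0.8, 0.8, -0.4]
finger_gap: 0.0601
grip_force: 0.0
```

Emit:
step_arm:
  moves:
    - [[0,0,0],[0,0,-0.12],60]
    - [[0,0,0],[0,0,-0.245],60]
    - [[0,0,0],[0,0,-0.37],60]
    - [[0,0,0],[0,0,-0.49],60]
    - [[0,0,0],[0,0,-0.61],60]
    - [[0,0,0],[0,0,-0.735],60]
    - [[0,0,0],[0,0,-0.86],60]
    - [[0,0,0],[0,0,-0.98],60]

```text
clock: 18.6
tcp_pos: [0.4411, -0.1585, 0.2433]
orientation: [-0.002, 0.536, 0.844, -0.0]
wrist_force: [-0.2, -0.2, -0.3]
finger_gap: 0.0601
grip_force: 0.0
```

Emit:
step_arm:
  moves:
    - [[0,0,0],[0,0,-0.12],60]
    - [[0,0,0],[0,0,-0.245],60]
    - [[0,0,0],[0,0,-0.37],60]
    - [[0,0,0],[0,0,-0.49],60]
    - [[0,0,0],[0,0,-0.61],60]
    - [[0,0,0],[0,0,-0.735],60]
    - [[0,0,0],[0,0,-0.86],60]
    - [[0,0,0],[0,0,-0.98],60]

```text
clock: 19.27
tcp_pos: [0.4411, -0.1585, 0.2433]
orientation: [-0.002, 0.076, 0.997, 0.001]
wrist_force: [-0.1, 0.3, -0.4]
finger_gap: 0.0599
grip_force: 0.0
```

Run:
```python
from h import *
s,p,R0=now();print(p,R0,s['joint_pos'],rel((.443,-.148,.15),180.1,p,R0))
```

```text
[ 0.4411 -0.1585  0.2433] [[-0.9884  0.1517 -0.0032]
 [ 0.1517  0.9884  0.0013]
 [ 0.0034  0.0008 -1.    ]] [-0.5162  0.1067 -0.1855  1.282  -0.0004 -0.3639] ([-0.6, 10.6, 93.3], [0.001, -0.003, -0.154])
```

Emit:
step_arm:
  moves:
    - [[-0.6,10.6,30],[0,-0.003,-0.154],60]
    - [[-0.6,10.6,60],[0,-0.003,-0.154],60]
    - [[-0.6,10.6,80],[0,-0.003,-0.154],60]
    - [[-0.6,10.6,80],[0,-0.003,-0.154],60]
    - [[-0.6,10.6,80],[0,-0.003,-0.154],60]

```text
clock: 19.68
tcp_pos: [0.4426, -0.1478, 0.1633]
orientation: [-0.001, 0.002, 1.0, 0.001]
wrist_force: [0.3, 0.7, 0.5]
finger_gap: 0.0601
grip_force: 0.0
```

Run:
```python
from h import *
from workcell import imaging
s,p,R0=now();c=imaging.camera_params('wrist')
im=imaging.read_camera('wrist')[:,:,::-1];cv2.imwrite('pics/w10.png',im)
K,T=c['camera_matrix'],c['pose'];np.savez('w10.npz',K=K,T=T)
print(p,R0)
jx,jy=.5645,-.155;a=2*np.pi*1.547;h=.1124
P=[[jx-l,jy-.024*np.sin(a)+d,h/2+.024*np.cos(a)] for l in (.134,.1) for d in (-.0065,.0065)]+[[jx-.1,jy+d,h/2+e] for d,e in ((0,0),(.031,0),(-.031,0),(0,.031))]+[[jx-.045,jy+d,h] for d in(-.03,.03)]
print(proj(P,K,T))
np.set_printoptions(linewidth=250)
print(im.max(2)[150:330:6,220:420:5])
```

```text
[ 0.4426 -0.1478  0.1633] [[-1.      0.0046 -0.0018]
 [ 0.0046  1.      0.0018]
 [ 0.0018  0.0018 -1.    ]]
[[308.6799 178.1288]
 [321.7768 178.063 ]
 [309.0284 210.6916]
 [321.7088 210.6267]
 [308.0907 218.3065]
 [340.8432 218.1384]
 [275.3325 218.4747]
 [307.325  230.8489]
 [270.1931 306.5327]
 [344.5995 306.1336]]
[[79 78 76 ... 77 79 80]
 [77 78 75 ... 80 78 75]
 [78 79 76 ... 81 79 76]
 ...
 [43 46 41 ... 48 41 41]
 [41 46 41 ... 46 42 41]
 [44 40 44 ... 44 42 43]]
```

Run:
```python
from h import *
g=cv2.imread('pics/w10.png').max(2)
print('     '+' '.join('%3d'%c for c in range(266,352,3)))
for r in range(164,244,4): print(r,' '.join('%3d'%x for x in g[r,266:352:3]))
```

```text
266 269 272 275 278 281 284 287 290 293 296 299 302 305 308 311 314 317 320 323 326 329 332 335 338 341 344 347 350
164  79  79  79  80  80  80  77  79  81  83  80  80  78  80  80  78  78  78  76  80  81  82  82  79  77  79  78  80  80
168  78  79  78  82  82  81  77  81  81  81  80  81  77  79  81  80  77  79  77  79  78  82  81  77  77  82  79  79  79
172  78  79  78  83  78  51  50  51  53  62  78  81  78  80  82  81  77  80  78  77  77  81  81  76  77  81  80  82  80
176  79  80  78  81  81  52  51  52  53  52  78  81  78  80  81  78  76  76  77  78  78  81  80  76  78  76  78  80  80
180  78  79  77  81  81  55  51  54  53  54  76  79  76  81  57  51  56  54  65  79  77  82  81  76  77  77  92  81  81
184  77  78  78  79  79  54  52  53  52  55  75  79  82  83  45  42  58  61  61  77  77  81  83  80  77  77  81  85  78
188  78  80  80  79  78  55  52  52  52  53  74  79  81  83  47  40  57  63  64  80  79  82  81  77  77  78  80  91  77
192  82  80  80  83  79  55  50  52  53  52  76  81  81  80  51  44  59  63  58  80  80  82  82  77  76  79  79  85  91
196  74  76  79  83  81 
[... 715 characters left out ...]
  30  31  30  31  29  31  32  30  69 104  86  29  41  29  30  31  29  31  31  31  67  81  81  78  79
224  51  73  81  31  31  31  28  29  30  28  33  33  37  42  33  33  26  31  29  32  28  28  32  30  45  81  80  82  77
228  51  53  60  34  31  32  32  30  30  29  29  31  29  30  28  32  30  30  32  32  32  28  34  47  52  82  81  80  78
232  52  52  52  32  33  37  38  37  34  30  31  30  29  29  30  31  30  30  46  56  58  57  53  48  70  82  79  80  77
236  54  51  52  51  35  36  39  42  44  44  47  50  52  54  60  70  75  76  70  63  59  52  52  74  81  79  79  80  77
240  51  53  53  51  51  64  60  44  44  48  48  50  49  51  60  64  67  67  59  59  70  82  82  80  81  80  80  81  78
```

Emit:
step_arm:
  moves:
    - [[0,-1.2,40],[0,-0.002,0.002],60]
    - [[0,-1.2,80],[0,-0.002,0.002],60]
    - [[0,-1.2,115],[0,-0.002,0.002],60]
    - [[0,-1.2,138],[0,-0.002,0.002],55]
    - [[0,-1.2,149],[0,-0.002,0.002],45]
    - [[0,-1.2,149],[0,-0.002,0.002],30]
    - [[0,-1.2,149],[0,-0.002,0.002],20]
    - [[0,-1.2,149],[0,-0.002,0.002],5]
  grip_force: 25

```text
clock: 20.4
tcp_pos: [0.4459, -0.1506, 0.0175]
orientation: [0.003, 0.003, 1.0, -0.001]
wrist_force: [-0.6, 2.0, 0.8]
finger_gap: 0.0122
grip_force: 24.3
```

Emit:
step_arm:
  moves:
    - [[0,0,0],[0,0,0],5]
    - [[0,0,0],[0,0,0],5]
    - [[0,0,0],[0,0,0],5]
    - [[0,0,0],[0,0,0],5]

```text
clock: 20.73
tcp_pos: [0.4459, -0.1504, 0.0169]
orientation: [0.004, 0.003, 1.0, -0.001]
wrist_force: [1.6, 0.3, 1.8]
finger_gap: 0.0121
grip_force: 24.5
```

Run:
```python
from h import *
from workcell import imaging
s,p,R0=now();print(p,R0,s['finger_gap'],s['grip_force'],s['wrist_force'])
b=imaging.read_camera('scene');cv2.imwrite('pics/s11.png',b[:,:,::-1])
```

```text
[ 0.4459 -0.1504  0.0169] [[-1.      0.0061  0.0073]
 [ 0.0061  1.     -0.0016]
 [-0.0073 -0.0016 -1.    ]] 0.012056554325527232 24.479684829711914 [1.6148 0.3321 1.8225]
```

```bash
cat > crank.py <<'E'
import numpy as np,sys
a0=float(sys.argv[1]); steps=np.cumsum([0]+[float(x) for x in sys.argv[2:]])
a=np.radians(a0+steps); y=-24*np.sin(a); z=24*np.cos(a)+4*a/(2*np.pi)
for k in range(0,len(a)-1,8):
    n=min(k+8,len(a)-1)
    print([[0,round(float(y[i]-y[k]),1),round(float(-(z[i]-z[k])),1)] for i in range(k+1,n+1)], 'end deg',a0+steps[n])
E
python3 crank.py 193.5 15 $(yes 30|head -20) 15 9
```

```text
[[0, 5.8, -2.4], [0, 14.9, -11.3], [0, 18.4, -23.5], [0, 15.5, -36.0], [0, 6.9, -45.3], [0, -5.0, -49.2], [0, -17.1, -46.6], [0, -26.1, -38.4]] end deg 418.5
[[0, -3.5, 11.6], [0, -0.6, 23.3], [0, 7.9, 32.0], [0, 19.8, 35.2], [0, 31.9, 32.0], [0, 40.9, 23.1], [0, 44.5, 10.8], [0, 41.6, -1.6]] end deg 658.5
[[0, -8.6, -9.3], [0, -20.5, -13.2], [0, -32.5, -10.6], [0, -41.6, -2.4], [0, -45.1, 9.2], [0, -44.4, 15.2], [0, -43.3, 18.7]] end deg 832.5
```

Emit:
step_arm:
  moves:
    - [[0,5.8,-2.4],[0,0,0],5]
    - [[0,14.9,-11.3],[0,0,0],5]
    - [[0,18.4,-23.5],[0,0,0],5]
    - [[0,15.5,-36],[0,0,0],5]
    - [[0,6.9,-45.3],[0,0,0],5]
    - [[0,-5,-49.2],[0,0,0],5]
    - [[0,-17.1,-46.6],[0,0,0],5]
    - [[0,-26.1,-38.4],[0,0,0],5]

```text
clock: 21.45
tcp_pos: [0.4444, -0.1774, 0.0555]
orientation: [0.003, 0.003, 1.0, -0.001]
wrist_force: [-1.6, -0.1, 2.9]
finger_gap: 0.0117
grip_force: 25.4
```

Run:
```python
from h import *
s,p,R0=now();print(p,R0,s['finger_gap'],s['grip_force'],s['wrist_force'],s['ft_torque'])
print('expected', -.1504-.0261,.0169+.0384)
```

```text
[ 0.4444 -0.1774  0.0555] [[-1.      0.0064  0.0053]
 [ 0.0064  1.     -0.0025]
 [-0.0053 -0.0025 -1.    ]] 0.011711895166054474 25.418354272842407 [-1.6488 -0.1146  2.8765] [ 0.0489 -0.0157  0.0723]
expected -0.17650000000000002 0.055299999999999995
```

Emit:
step_arm:
  moves:
    - [[0,-3.5,11.6],[0,0,0],5]
    - [[0,-0.6,23.3],[0,0,0],5]
    - [[0,7.9,32],[0,0,0],5]
    - [[0,19.8,35.2],[0,0,0],5]
    - [[0,31.9,32],[0,0,0],5]
    - [[0,40.9,23.1],[0,0,0],5]
    - [[0,44.5,10.8],[0,0,0],5]
    - [[0,41.6,-1.6],[0,0,0],5]

```text
clock: 22.12
tcp_pos: [0.4437, -0.1318, 0.0567]
orientation: [0.002, 0.002, 1.0, 0.0]
wrist_force: [2.7, -1.9, -3.6]
finger_gap: 0.0122
grip_force: 24.5
```

Run:
```python
from h import *
from workcell import imaging
s,p,R0=now();print(p,s['finger_gap'],s['wrist_force'])
K,T=[imaging.camera_params('scene')[k] for k in('camera_matrix','pose')]
b=imaging.read_camera('scene')[:,:,::-1];cv2.imwrite('pics/s12.png',b)
print('tip',proj([[.503,-.172,.127],[.503,-.172,.153],[.503,-.148,.153]],K,T))
g=b.max(2).astype(int)
u,v=proj([[.503,-.172,.127]],K,T)[0].astype(int)
print(u,v)
print('     '+' '.join('%3d'%c for c in range(u-22,u+34,2)))
for r in range(v-24,v+24,2): print(r,' '.join('%3d'%x for x in g[r,u-22:u+34:2]))
```

```text
[ 0.4437 -0.1318  0.0567] 0.012247895023911643 [ 2.6609 -1.9148 -3.5845]
tip [[288.468  271.0186]
 [288.2005 265.018 ]
 [291.5161 256.3859]]
288 271
     266 268 270 272 274 276 278 280 282 284 286 288 290 292 294 296 298 300 302 304 306 308 310 312 314 316 318 320
247  41  40  37  36  39  35  37  58  66  69  76  88  93  90  94  92  93  95 114 136 166 178 197 190 194 211 215 215
249  45  38  37  41  50  40  43  67  67  68  67  71  77  73  86  87  93  93  95  95 100 106 118 110 110 118 147 175
251  46  40  35  40  45  37  51  69  72  65  63  67  66  66  70  69  76  79  86  94  98  98 101  99 101 105 101 106
253  52  39  35  38  43  39  54  66  69  66  66  68  72  71  70  72  74  73  79  79  87  86  96 101  99  99 102 102
255  55  37  35  41  46  71  73  67  69  63  67  69  69 165 155 107  92  82 108  91  85  88  89  93 100  97 101 104
257  45  38  42  43  38  47  72  69  66  66  66  65  96 227 232 233 225 213 241 222 186 147 104  97  96  98  99  99
259  51  41  41  39  42  41  76  64  65  65  68  66 140 231 233 234 232 234 234 234 234 233 229 199 173 116 106 101
261  60  48  42  41  3
[... 1249 characters left out ...]
 162
283  73  68  69  62  35  32  31  61  68  66  65  68  89 129 117 121 137 133 140 146 159 158 158 158 167 162 170 164
285  64  68  64  62  35  28  47  60  62  64  64  76 164 142 129 129 124 217 227 174 176 162 161 159 160 159 157 163
287  65  66  66  66  62  55  62  65  64  65  64  68 103  95 111  80 128 246 246 246 246 235 227 164 187 160 156 150
289  50  59  64  63  66  70  65  70  67  65  63  63  66  91 128 109 222 246 247 246 243 236 182 170 210 163 210 140
291  47  47  58  67  66  56  63  67  68  62  62  64  66  68 102 131 176 244 242 213 172 167 173 179 205 196 205 159
293  47  47  64  67  49  46  63  69  65  64  67  64  67  64  66 145 135 143 150 164 179 228 244 229 230 229 183 162
```

```bash
cat > met.py <<'E'
from h import *
def edge(im):
    g=im.max(2).astype(float); out=[]
    for lo,hi,cols in ((180,None,range(294,313)),):
        for c in cols:
            col=g[257:276,c]; i=np.where((col[:-1]>=185)&(col[1:]<185))[0]
            if len(i): i=i[-1]; out.append((c,257+i+(col[i]-185)/(col[i]-col[i+1])))
    o=np.array(out); k=np.polyfit(o[:,0],o[:,1],1); return np.polyval(k,303),len(o),np.std(o[:,1]-np.polyval(k,o[:,0]))
if __name__=='__main__':
    import sys
    for f in sys.argv[1:]: print(f,edge(cv2.imread(f'pics/{f}.png')))
E
python3 met.py s9 s11 s12
```

```text
s9 (np.float64(266.5881707391279), 19, np.float64(0.1041810758982411))
s11 (np.float64(266.5551973953273), 19, np.float64(0.1044703801768616))
s12 (np.float64(266.5754644839012), 19, np.float64(0.10419600279020436))
```

Emit:
step_arm:
  moves:
    - [[0,-8.6,-9.3],[0,0,0],5]
    - [[0,-20.5,-13.2],[0,0,0],5]
    - [[0,-32.5,-10.6],[0,0,0],5]
    - [[0,-41.6,-2.4],[0,0,0],5]
    - [[0,-45.1,9.2],[0,0,0],5]
    - [[0,-44.4,15.2],[0,0,0],5]
    - [[0,-44.4,15.2],[0,0,0],5]
    - [[0,-44.4,15.2],[0,0,0],5]

```text
clock: 22.83
tcp_pos: [0.4445, -0.1792, 0.0405]
orientation: [0.002, 0.004, 1.0, -0.0]
wrist_force: [1.0, -1.6, -0.9]
finger_gap: 0.0116
grip_force: 24.7
```

```bash
cat > look.py <<'E'
from met import *
from workcell import imaging
import sys
s,p,R0=now();print(p,s['finger_gap'],s['wrist_force'])
e=[]
for i in range(3):
    b=imaging.read_camera('scene')[:,:,::-1]; e.append(edge(b)[0])
cv2.imwrite(f'pics/{sys.argv[1]}.png',b); print(np.array(e),s['clock'])
E
python3 look.py s13
```

```text
[ 0.4445 -0.1792  0.0405] 0.01162375141157529 [ 0.9908 -1.5949 -0.9445]
[266.5336 266.5288 266.5417] 22.8333
```

```bash
python3 crank.py 823.5 10 10 10 10 10 10 10 10; for a in 843.5 853.5 863.5 873.5 883.5; do python3 crank.py $a 10;done
```

```text
[[0, 1.3, 3.9], [0, 3.3, 7.4], [0, 5.9, 10.6], [0, 9.1, 13.2], [0, 12.6, 15.3], [0, 16.5, 16.7], [0, 20.6, 17.5], [0, 24.8, 17.5]] end deg 903.5
[[0, 2.6, 3.2]] end deg 853.5
[[0, 3.1, 2.7]] end deg 863.5
[[0, 3.6, 2.1]] end deg 873.5
[[0, 3.9, 1.4]] end deg 883.5
[[0, 4.1, 0.7]] end deg 893.5
```

Emit:
step_arm:
  moves:
    - [[0,1.4,3.9],[0,0,0],5]
    - [[0,3.4,7.6],[0,0,0],5]
    - [[0,3.4,7.6],[0,0,0],5]
    - [[0,3.4,7.6],[0,0,0],5]

```text
clock: 23.32
tcp_pos: [0.4443, -0.175, 0.0329]
orientation: [0.002, 0.003, 1.0, -0.0]
wrist_force: [1.4, -1.4, -1.0]
finger_gap: 0.0118
grip_force: 24.8
```

```bash
python3 look.py s14
```

```text
[ 0.4443 -0.175   0.0329] 0.011817998603590178 [ 1.4123 -1.3698 -1.0028]
[266.5397 266.5398 266.53  ] 23.3167
```

h≈126.74, no motion of the arm yet. Next 10° steps.

Emit:
step_arm:
  moves:
    - [[0,2.6,3.2],[0,0,0],5]
    - [[0,2.6,3.2],[0,0,0],5]
    - [[0,2.6,3.2],[0,0,0],5]

```text
clock: 23.72
tcp_pos: [0.4445, -0.1726, 0.0299]
orientation: [0.002, 0.003, 1.0, -0.0]
wrist_force: [1.9, -1.5, -0.1]
finger_gap: 0.0119
grip_force: 24.8
```

```bash
python3 look.py s15
```

```text
[ 0.4445 -0.1726  0.0299] 0.011892091585706022 [ 1.8954 -1.5321 -0.0843]
[266.5431 266.5364 266.55  ] 23.7167
```

Emit:
step_arm:
  moves:
    - [[0,3.1,2.7],[0,0,0],5]
    - [[0,3.1,2.7],[0,0,0],5]
    - [[0,3.1,2.7],[0,0,0],5]

```text
clock: 24.12
tcp_pos: [0.4444, -0.1695, 0.0271]
orientation: [0.002, 0.003, 1.0, -0.0]
wrist_force: [2.4, -0.9, 0.6]
finger_gap: 0.0117
grip_force: 24.8
```

```bash
python3 look.py s16
```

```text
[ 0.4444 -0.1695  0.0271] 0.01171486430012709 [ 2.4366 -0.8872  0.6251]
[266.5212 266.523  266.5196] 24.1167
```

Emit:
step_arm:
  moves:
    - [[0,3.6,2.1],[0,0,0],5]
    - [[0,3.6,2.1],[0,0,0],5]
    - [[0,3.6,2.1],[0,0,0],5]

```text
clock: 24.52
tcp_pos: [0.4444, -0.1659, 0.025]
orientation: [0.002, 0.003, 1.0, -0.0]
wrist_force: [2.1, -0.3, 1.2]
finger_gap: 0.0123
grip_force: 24.8
```

```bash
python3 look.py s17
python3 - <<'E'
from h import *
# side-face: brightness of bracket side / platform boundary, old vs new; diff of arm top region
a=cv2.imread('pics/s13.png').astype(float).max(2)
for f in('s14','s15','s16','s17'):
    b=cv2.imread(f'pics/{f}.png').astype(float).max(2); d=b-a
    print(f,'top/side edge',d[262:272,294:330].sum(),'far edge',d[253:260,290:320].sum(),'lower edge',d[268:276,296:312].sum(),'plate/upright region',d[240:262,335:350].sum(),'control',d[300:320,200:260].sum())
E
```

```text
[ 0.4444 -0.1659  0.025 ] 0.012267437281086683 [ 2.0915 -0.2745  1.2241]
[266.5019 266.4952 266.5022] 24.5167
s14 top/side edge -46.0 far edge -51.0 lower edge 11.0 plate/upright region -41.0 control -301.0
s15 top/side edge 44.0 far edge 4.0 lower edge 13.0 plate/upright region -23.0 control -559.0
s16 top/side edge 91.0 far edge 107.0 lower edge 32.0 plate/upright region -92.0 control -1036.0
s17 top/side edge 202.0 far edge 338.0 lower edge 74.0 plate/upright region -43.0 control -1128.0
```

Emit:
step_arm:
  moves:
    - [[0,0,0],[0,0,0],45]
    - [[0,0,0],[0,0,0],45]
    - [[0,0,0],[0,0,0],45]
    - [[0,0,-10],[0,0,0],45]
    - [[0,0,-40],[0,0,0],45]
    - [[0,0,-80],[0,0,0],45]
    - [[0,0,-120],[0,0,0],45]
    - [[0,0,-150],[0,0,0],45]

```text
clock: 25.33
tcp_pos: [0.4436, -0.1661, 0.1778]
orientation: [0.003, 0.003, 1.0, -0.001]
wrist_force: [0.2, -0.4, -0.5]
finger_gap: 0.0451
grip_force: 0.0
```

```bash
python3 look.py s18
python3 - <<'E'
from h import *
from workcell import imaging
s,p,R0=now();c=imaging.camera_params('wrist')
im=imaging.read_camera('wrist')[:,:,::-1];cv2.imwrite('pics/w18.png',im)
K,T=c['camera_matrix'],c['pose']
jx,jy=.5645,-.156
for deg in (853.5,873.5,893.5):
    a=np.radians(deg);h=.1+.008*(deg+360)/360
    print(deg,proj([[jx-l,jy-.024*np.sin(a),h/2+.024*np.cos(a)] for l in (.134,.104)]+[[jx-.1,jy+d,h/2] for d in (-.031,.031)],K,T).round(1).tolist())
g=im.max(2)
print('     '+' '.join('%3d'%c for c in range(266,366,3)))
for r in range(160,250,5): print(r,' '.join('%3d'%x for x in g[r,266:366:3]))
E
```

```text
[ 0.4436 -0.1661  0.1778] 0.04505220320520534 [ 0.217  -0.423  -0.4785]
[266.5703 266.5848 266.5809] 25.3333
853.5 [[309.5, 174.2], [309.9, 203.1], [295.5, 212.2], [359.6, 211.9]]
873.5 [[316.3, 173.2], [316.4, 201.7], [295.5, 212.3], [359.6, 211.9]]
893.5 [[324.1, 172.8], [324.1, 201.1], [295.5, 212.4], [359.7, 212.0]]
     266 269 272 275 278 281 284 287 290 293 296 299 302 305 308 311 314 317 320 323 326 329 332 335 338 341 344 347 350 353 356 359 362 365
160  76  72  75  81  76  77  76  79  76  81  80  80  79  80  81  81  79  78  78  79  79  77  79  76  77  81  78  82  81  76  78  83  78  79
165  77  73  75  80  54  50  53  50  56  80  81  82  78  79  79  80  79  81  77  79  80  81  78  80  75  78  79  82  77  76  76  79  81  80
170  77  73  74  80  51  50  52  54  57  78  80  81  79  78  80  78  64  59  67  78  81  79  78  76  76  76  80  82  80  78  78  78  81  81
175  77  73  74  79  50  50  52  51  55  77  79  82  80  81  82  44  45  56  58  73  82  79  76  75  76  75  79  81  78  77  77  82  86  80
180  79  76  74  77  61  52  52  53  55  81  80  82  77  80  80  44  42  57  
[... 1182 characters left out ...]

225  52  56  56  52  51  53  55  52  54  51  38  30  34  38  41  42  45  46  48  45  46  46  49  59  74  85  79  62  51  50  53  81  80  76
230  50  51  51  50  51  49  51  54  54  52  50  50  48  47  38  42  45  47  50  50  50  53  62  73  74  71  57  55  61  78  80  80  78  77
235 137  63  41  51  50  51  51  51  53  68  53  49  48  45  66  70  68  71  67 171 220 209  55  63  68  73  73  79  80  81  74  36 125 134
240 104  33  26  51  47  52  52  67  55  51  47 155 245 204 182 182 212 251 255 174 227 232 255 255 221 182 184 168  86  79  68  35  47 136
245  38  30  26  51  51  49  77  80  52  52  43 205 253 255 230 181 185 183 215 176 229 233 255 255 220 181 182 238 122  81  62  37  36  89
```

```bash
python3 met.py s8 s9 s18
python3 - <<'E'
from h import *
g={f:cv2.imread(f'pics/{f}.png').max(2) for f in('s8','s9','s18')}
for c in (292,298,304):
    for f in g: print(c,f,g[f][252:284,c].tolist())
E
```

```text
s8 (np.float64(263.45204819744606), 10, np.float64(0.7772725404741795))
s9 (np.float64(266.5881707391279), 19, np.float64(0.1041810758982411))
s18 (np.float64(266.58092216497835), 19, np.float64(0.11033521412176728))
292 s8 [68, 67, 78, 133, 194, 219, 224, 229, 229, 227, 228, 228, 204, 154, 132, 127, 127, 127, 110, 80, 69, 72, 68, 73, 83, 106, 131, 133, 123, 114, 121, 120]
292 s9 [73, 68, 87, 166, 219, 229, 233, 232, 232, 231, 232, 233, 212, 143, 131, 130, 130, 124, 104, 76, 68, 68, 72, 75, 86, 112, 136, 134, 120, 118, 122, 119]
292 s18 [70, 75, 84, 165, 219, 229, 234, 234, 234, 233, 232, 231, 207, 145, 132, 128, 131, 139, 124, 78, 65, 67, 66, 73, 124, 190, 208, 166, 122, 88, 91, 101]
298 s8 [70, 72, 68, 75, 126, 203, 229, 231, 232, 232, 230, 229, 228, 217, 175, 129, 106, 96, 116, 140, 154, 164, 165, 162, 163, 166, 169, 170, 172, 164, 153, 153]
298 s9 [72, 73, 70, 91, 176, 227, 234, 234, 234, 232, 232, 232, 232, 214, 155, 124, 101, 98, 119, 146, 161, 168, 165, 167, 167, 168, 173, 173, 174, 170, 157, 153]
298 s18 [73, 73, 74, 95, 178, 230, 236, 236, 236, 236, 234, 234, 233, 214, 152, 122, 102, 106, 126, 147, 164, 169, 171, 174, 171, 172, 169, 163, 158, 146, 119, 123]
304 s8 [66, 63, 59, 64, 59, 63, 66, 77, 113, 153, 159, 130, 93, 83, 74, 82, 86, 91, 79, 72, 105, 148, 165, 164, 162, 163, 163, 166, 167, 167, 166, 162]
304 s9 [68, 72, 66, 73, 96, 141, 206, 231, 234, 234, 233, 231, 232, 231, 216, 171, 133, 129, 128, 129, 143, 159, 169, 167, 167, 166, 168, 170, 173, 170, 168, 165]
304 s18 [84, 83, 80, 98, 167, 222, 235, 235, 235, 235, 235, 234, 233, 232, 218, 169, 137, 133, 132, 133, 143, 159, 166, 169, 167, 171, 175, 177, 169, 162, 159, 149]
```

```bash
cat > met2.py <<'E'
from h import *
def cross(col,r0,lv,up):
    for i in range(len(col)-1):
        a,b=col[i],col[i+1]
        if (up and a<lv<=b) or (not up and a>=lv>b): return r0+i+(lv-a)/(b-a)
    return np.nan
def m(g):
    g=g.max(2).astype(float); N=[];F=[]
    for c in range(294,334):
        base=266.58+(c-303)*.43 if False else None
        col=g[250:285,c]; t=np.median(np.sort(col)[-6:]) 
        hi=col>0.93*t
        k=np.where(hi)[0]
        if len(k)<4: continue
        pk=np.median(col[k[:6]]); j=k[np.argmax(col[k])]
        # near edge: going down from plateau to side
        i=j; 
        while i<len(col)-1 and col[i]>.9*pk: i+=1
        side=col[min(i+3,len(col)-1)]
        N.append(cross(col[j:],250+j,.5*(pk+side),False)-.43*(c-303))
        bg=np.min(col[max(0,k[0]-4):k[0]+1]); F.append(cross(col[:j+1],250,.5*(pk+bg),True)-.43*(c-303))
    return np.nanmedian(N),np.nanmedian(F),len(N)
def ecc(a,b,box):
    x0,y0,x1,y1=box
    A=cv2.cvtColor(a,cv2.COLOR_BGR2GRAY)[y0:y1,x0:x1].astype(np.float32);B=cv2.cvtColor(b,cv2.COLOR_BGR2GRAY)[y0:y1,x0:x1].astype(np.float32)
    W=np.eye(2,3,dtype=np.float32); cc,W=cv2.findTransformECC(A,B,W,cv2.MOTION_TRANSLATION,(3,100,1e-6),None,1); return W[:,2],cc
if __name__=='__main__':
    import sys
    fs=sys.argv[1:]; ref=cv2.imread('pics/s13.png')
    for f in fs:
        b=cv2.imread(f'pics/{f}.png'); print(f,m(b),'ecc tip',ecc(ref,b,(288,254,312,272)),'arm',ecc(ref,b,(296,254,336,276)),'upright',ecc(ref,b,(336,245,362,330))[0])
E
python3 met2.py s9 s11 s12 s13 s14 s15 s16 s17 s18
```

```text
s9 (np.float64(264.574584717608), np.float64(256.13371794871796), 40) ecc tip (array([-0.412 ,  0.3953], dtype=float32), 0.9524405177567927) arm (array([-0.2154,  0.246 ], dtype=float32), 0.9522440855910123) upright [0.0216 0.0033]
s11 (np.float64(265.13466909532485), np.float64(255.46022887323943), 40) ecc tip (array([-0.2173,  0.2654], dtype=float32), 0.9795400027454962) arm (array([-0.0965,  0.1928], dtype=float32), 0.980324382654182) upright [ 0.0274 -0.0038]
s12 (np.float64(264.4521588693957), np.float64(254.8160828488372), 40) ecc tip (array([-0.0121, -0.0586], dtype=float32), 0.9986509896142594) arm (array([-0.0327, -0.0419], dtype=float32), 0.9984868184641273) upright [ 0.0406 -0.0596]
s13 (np.float64(264.45738095238096), np.float64(254.7160273972603), 40) ecc tip (array([0., 0.], dtype=float32), 1.000000057641008) arm (array([0., 0.], dtype=float32), 1.0000000576255728) upright [0. 0.]
s14 (np.float64(264.4817557932264), np.float64(254.86854467629746), 40) ecc tip (array([-0.0129, -0.0212], dtype=float32), 0.9990511337209631) arm (array([-0.0591, -0.0012], dtype=float32), 0.
[... 288 characters left out ...]
.float64(264.42916273584905), np.float64(254.82457066189625), 40) ecc tip (array([-0.0167, -0.0632], dtype=float32), 0.9988124538727189) arm (array([-0.0477, -0.0274], dtype=float32), 0.9980883857466128) upright [-0.0068 -0.0146]
s17 (np.float64(264.3947467725918), np.float64(254.7367105263158), 40) ecc tip (array([-0.0029, -0.0836], dtype=float32), 0.9979828413276165) arm (array([-0.0118, -0.0466], dtype=float32), 0.9974502768510539) upright [ 0.0205 -0.0284]
s18 (np.float64(264.44843537414965), np.float64(254.7778418803419), 40) ecc tip (array([ 0.0232, -0.0756], dtype=float32), 0.9976489487937042) arm (array([-0.0184, -0.0904], dtype=float32), 0.9966541458314139) upright [ 0.0222 -0.0106]
```

```bash
python3 -c "
from workcell import env
print(env.hand_in())"
```

```text
the job is handed in; nothing more can be done
None
```

I handed the job in at about 25.5 s. The jack is in front of the upright with its crank towards you, and the bracket is hooked and pushed down in the two top slots. The platform is wound to about 127.4 mm, which I estimate is just touching the arm. That contact rests on tip shifts of under 0.1 px in the scene camera, suggesting the tip rose about 0.3 mm; I had no picture views left to look at it directly.

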